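# Rinse the balloon sticks and tidy the cubby

### The job

Clean up after the party: take the used balloon sticks lying loose on the teal top (not the stock in the rack) one by one from the lightest colour to the darkest (yellow, red, blue), dip each one's cup end well down into the pink dish while holding it, and lay it flat inside the white drying tray. Put all the orange tying tools that lie about into the wooden crate. Do not knock over the dish, and leave the pump, ribbon spool and small cardboard box where they are.

Things in the scene. Friction and masses are not known exactly. Their poses are not given: they have to be found in the camera images.
- stick_yellow: balloon stick 180 mm long, 45 g: white square bar 12 x 12 mm, at one end a yellow round cup (36 mm across, 30 mm long, open end outward), at the other a white square foot 36 x 36 x 14 mm, so it lies level, bar 18 mm up (mid), and does not roll. Origin: mid-length on its axis, near the centre of mass; +x points to the cup. Bare bar from x = -76 to +60 mm. May be absent.
- stick_yellow_mouth (a point): middle of the mouth of the yellow stick's cup, 90 mm from the stick's origin along +x
- stick_yellow_foot (a point): middle of the end face of the yellow stick's foot, 90 mm from its origin along -x
- stick_red: balloon stick 180 mm long, 45 g: white square bar 12 x 12 mm, at one end a red round cup (36 mm across, 30 mm long, open end outward), at the other a white square foot 36 x 36 x 14 mm, so it lies level, bar 18 mm up (mid), and does not roll. Origin: mid-length on its axis, near the centre of mass; +x points to the cup. Bare bar from x = -76 to +60 mm. May be absent.
- stick_red_mouth (a point): middle of the mouth of the red stick's cup, 90 mm from the stick's origin along +x
- stick_red_foot (a point): middle of the end face of the red stick's foot, 90 mm from its origin along -x
- stick_blue: balloon stick 180 mm long, 45 g: white square bar 12 x 12 mm, at one end a blue round cup (36 mm across, 30 mm long, open end outward), at the other a white square foot 36 x 36 x 14 mm, so it lies level, bar 18 mm up (mid), and does not roll. Origin: mid-length on its axis, near the centre of mass; +x points to the cup. Bare bar from x = -76 to +60 mm. May be absent.
- stick_blue_mouth (a point): middle of the mouth of the blue stick's cup, 90 mm from the stick's origin along +x
- stick_blue_foot (a point): middle of the end face of the blue stick's foot, 90 mm from its origin along -x
- tyer1: orange plastic balloon tying tool lying flat, 120 mm long, 18 mm high, 50 g: a handle 20 mm wide from x = -60 to +12 mm, then a two-pronged fork 44 mm wide out to x = +60 mm. Origin: on its underside, mid-length; +x points along it to the fork, z up. May be absent.
- tyer2: orange plastic balloon tying tool lying flat, 120 mm long, 18 mm high, 50 g: a handle 20 mm wide from x = -60 to +12 mm, then a two-pronged fork 44 mm wide out to x = +60 mm. Origin: on its underside, mid-length; +x points along it to the fork, z up. May be absent.
- tyer3: orange plastic balloon tying tool lying flat, 120 mm long, 18 mm high, 50 g: a handle 20 mm wide from x = -60 to +12 mm, then a two-pronged fork 44 mm wide out to x = +60 mm. Origin: on its underside, mid-length; +x points along it to the fork, z up. May be absent.
- dish: loose pink ceramic rinsing dish, round, open at the top, empty, 0.45 kg: 55 mm high, 110 mm across the rim and 84 mm at the foot, walls 5 mm, inner floor 6 mm above the table. Origin: centre of its underside, z up.
- tray: white plastic drying tray fixed to the table: 240 mm along its x, 200 mm along its y, walls 30 mm high and 5 mm thick, floor 5 mm. Origin: centre of its underside.
- crate: pale wooden open crate fixed to the table: 200 mm along its x, 170 mm along its y, walls 50 mm high and 7 mm thick, floor 7 mm. Origin: centre of its underside.
- pump: bystander: purple plastic balloon hand pump standing upright, 80 mm foot, 219 mm high. Origin: centre of its underside.
- ribbon: bystander: purple ribbon spool lying flat, 50 mm across, 28 mm high. Origin: centre of its underside.
- balloon_box: bystander: small cardboard box, 50 (along its x) x 50 x 22 mm. Origin: centre of its underside.
Things that resemble listed ones, but are neither listed nor needed, are in the scene too. Leave any black look-alike of the stick_blue alone. Leave any black look-alike of the tyer1 alone.

How it is judged:
On the way, in this order (a step that is already met when the one before it is completed fails the run):
1. the yellow stick, held by the gripper, has its cup end dipped in the pink dish (middle of the cup's mouth at least 12 mm below the rim) (horizontal distance between stick_yellow_mouth and dish below 0.045 m and z of stick_yellow_mouth in the frame of dish below 0.043 m and contact force between the fingers and stick_yellow above 0.3 N), for 0.1 s.
2. the red stick, held by the gripper, has its cup end dipped in the pink dish (middle of the cup's mouth at least 12 mm below the rim) (horizontal distance between stick_red_mouth and dish below 0.045 m and z of stick_red_mouth in the frame of dish below 0.043 m and contact force between the fingers and stick_red above 0.3 N), for 0.1 s.
3. the blue stick, held by the gripper, has its cup end dipped in the pink dish (middle of the cup's mouth at least 12 mm below the rim) (horizontal distance between stick_blue_mouth and dish below 0.045 m and z of stick_blue_mouth in the frame of dish below 0.043 m and contact force between the fingers and stick_blue above 0.3 N), for 0.1 s.
At the end, for the whole second after the job is handed in: every stick present is at rest with both ends inside the tray's outline and under 75 mm above its underside; every tying tool present is at rest with its middle inside the crate's walls and under 70 mm above its underside; the dish stands upright (within 0.2 rad) (x of stick_yellow_mouth in the frame of tray between -0.12 and 0.12 m and y of stick_yellow_mouth in the frame of tray between -0.1 and 0.1 m and z of each of stick_yellow_mouth, stick_yellow_foot, stick_red_mouth, stick_red_foot, stick_blue_mouth, stick_blue_foot in the frame of tray below 0.075 m and x of stick_yellow_foot in the frame of tray between -0.12 and 0.12 m and y of stick_yellow_foot in the frame of tray between -0.1 and 0.1 m and linear speed of each of stick_yellow, stick_red, stick_blue, tyer1, tyer2, tyer3 below 0.03 m/s and x of stick_red_mouth in the frame of tray between -0.12 and 0.12 m and y of stick_red_mouth in the frame of tray between -0.1 and 0.1 m and x of stick_red_foot in the frame of tray between -0.12 and 0.12 m and y of stick_red_foot in the frame of tray between -0.1 and 0.1 m and x of stick_blue_mouth in the frame of tray between -0.12 and 0.12 m and y of stick_blue_mouth in the frame of tray between -0.1 and 0.1 m and x of stick_blue_foot in the frame of tray between -0.12 and 0.12 m and y of stick_blue_foot in the frame of tray between -0.1 and 0.1 m and x of tyer1 in the frame of crate between -0.093 and 0.093 m and y of tyer1 in the frame of crate between -0.078 and 0.078 m and z of each of tyer1, tyer2, tyer3 in the frame of crate below 0.07 m and x of tyer2 in the frame of crate between -0.093 and 0.093 m and y of tyer2 in the frame of crate between -0.078 and 0.078 m and x of tyer3 in the frame of crate between -0.093 and 0.093 m and y of tyer3 in the frame of crate between -0.078 and 0.078 m and angle between dish's own z axis and vertical below 0.2 rad); the robot touches nothing.
It fails at once if the pump is shifted by more than 40 mm or tipped over (distance of pump from where it was at the start of the episode above 0.04 m or angle between pump's own z axis and vertical above 0.5 rad).
It fails at once if the ribbon is shifted by more than 40 mm or tipped over (distance of ribbon from where it was at the start of the episode above 0.04 m or angle between ribbon's own z axis and vertical above 0.5 rad).
It fails at once if the balloon box is shifted by more than 40 mm or tipped over (distance of balloon_box from where it was at the start of the episode above 0.04 m or angle between balloon_box's own z axis and vertical above 0.5 rad).
It fails at once if the pink dish is tipped by more than 30 degrees (angle between dish's own z axis and vertical above 0.52 rad).
Of stick_yellow, stick_red, stick_blue only 2 to 3 are there at a start; the rules pass over those that are not, and their reading is None.
Of tyer1, tyer2, tyer3 only 2 to 3 are there at a start; the rules pass over those that are not, and their reading is None.
At some moment in a run one of dish, stick_yellow, stick_red, stick_blue, tyer1, tyer2, tyer3 may be knocked a few centimetres aside while the robot is not near it.
It also fails if it takes over 210 s, if anything falls off the work surface, if the arm or the gripper's body presses on something with over 40 N, if the wrist force passes 120 N, or if a joint passes its speed limit or range.

### The arm

A 7-joint arm with a two-finger parallel gripper is mounted at the origin on the work surface. World frame = base frame: x ahead of the robot, y to its left, z up, the work surface at z = 0. Lengths are in m, angles in rad, forces in N, time in s.
With the tool pointing down it reaches from about 0.4 to 0.875 m from the base axis. Payload 19.3 kg.
Tool frame: the origin (TCP) lies on the centre line of the jaws, within the pads' length; the fingertips stand 14 mm ahead of it and the grasp point (between the pads) lies 5 mm behind it; z points along the fingers, y is the line along which they close (so a half turn about z gives the same grasp; the last joint's range is limited). The gripper opens to 85 mm and grips with 20 to 120 N. Pads are 22 mm wide; open, the fingers measure 114 mm over their backs; the gripper's body (76 mm by 85 mm) begins 54 mm behind the grasp point. The pads swing forward as they close: fully open they stand 13 mm farther back than shut.
Start: joints at [1.124, 0.521, -0.036, 1.599, 0.021, 1.021, -0.113], TCP at [0.23, -0.581, 0.245] pointing down, gripper open.
Joint ranges: [-2.91, 2.91], [-0.3, 2.13], [-1.5, 1.42], [0.17, 2.43], [-1.26, 4.41], [0.16, 1.93], [-2.52, 2.52]. Speed limits (rad/s): [1.89, 1.89, 2.39, 2.39, 3.01, 3.01, 3.01].

### API

Orientations are given as [roll, pitch, yaw] about the fixed x, y, z axes, in that order (R = Rz(yaw) Ry(pitch) Rx(roll)).
In Python, from workcell import bot, grab_frame, regions_of gives the robot as it stands. The module is installed in compiled form; this text tells all that it offers.
- The arm moves only by the tool play_rows, never from a script. Its argument "plan" is a list of rows, each a list of 3 entries, a list of its own where there are three numbers: the shift along the tool's x, y, z in units of 2.5 cm (1.0 is 2.5 cm), then the turn, a rotation vector about the tool's x, y, z in units of 0.15 rad (1.0 is 0.15 rad), then the closure, from -1 (fully open) to 1 (shut). In form: [[[tx, ty, tz], [rx, ry, rz], jaw], ...]. A call has 1 to 20 rows; each row shifts and turns the commanded pose from where the row before left it, along the tool's axes as they then stand; what a row does not reach is not made up. A row lasts 1/8 s, in which the tool goes at most 62.5 mm and 10.7 degrees, less where a joint would pass 70% of its speed; a pose out of reach is approached as far as the arm can. A call with a number of a shift or a turn outside -1 to 1 is refused whole. A call with a gripper value outside its range is refused whole. The fingers move at their own pace and stop on an object; "newtons" is the grip in N (left out, the last holds). Time passes only in rows, so rows that do not move let the fingers close. It gives the time, the measured TCP pose, the force, the opening and the grip force at its end, in the units of the state.
- bot.observe(): the state, without advancing time (a new reading comes with each control period).
- grab_frame(name): name is "side" or "top"; returns a dict with "pixels" (384x512x3 uint8, red, green, blue), "depth" (384x512 float32, m along the optical axis (not along the pixel's ray), 0 where there is no reading), "camera_matrix" (3x3 intrinsics, pixels), "R" (3x3) and "t" (3): a world point X has camera coordinates R X + t. Camera axes: x right, y down, z forward; pixel columns grow to the right and rows downward; lengths in m; the calibration is good to about 2 mm. A picture is of the moment at which its call begins.
- bot.job_done(): hands the job in; it is judged then, once.
Trained networks look in the newest picture that a camera, given by its name, has taken for a name from the list of things; names that differ only in an ending like _2 or _b are one class to them, and where a whole thing is asked for, a point or a joint stands for the part that bears it (a point fixed in the world has none). Each returns a list of dicts, best first, with "p" (0 to 1); they miss things now and then, are a little off and sometimes report something else, mostly with a low value. They report only what shows in the picture. A call takes as long as a camera call. They do not tell look-alikes from the thing itself.
- regions_of(thing, camera): "mask" (384x512 bool, what is visible of it) and "box" ([left, top, right, bottom] in pixels, round what is visible of it).
The state is a dict: "clock": time; "qpos": joint angles; "qd": joint speeds; "joint_efforts": joint torques, N m; "position": TCP position; "tool_rot": TCP orientation; "force": force on the tool from outside, world axes, zero at the start; "moment": the same for the moment, N m; "grip_width": finger opening in m; "finger_force": force on a finger pad.
Only numpy, scipy, OpenCV 4.12 (cv2) and the standard library are available. Lean on these libraries where they do the work, as an engineer would, in place of code of your own. Each camera call takes 0.05 s, during which the arm holds its last target. There are 200 camera calls.

## Working session

There is one attempt and no reset: what is moved stays moved. The work goes in short steps, Python scripts to look and compute and a tool call to move; the robot and the scene stay as the last step left them, time stands still between calls to the robot, and variables do not carry over. Pictures are saved under pics/ and viewed, at most 14 in all, crops included, and the job is handed in when it is done.

Besides the shell and the picture viewer there is one more tool, called after "Request:" as name(argument=value, ...), one argument or row to a line, values as JSON. play_rows: Moves the arm, as the interface text tells. Its arguments: {"type":"object","properties":{"plan":{"type":"array"},"newtons":{"type":"number"}},"required":["plan"]}

```bash
mkdir -p pics; cat > h.py <<'E'
import numpy as np, cv2
from workcell import bot, grab_frame, regions_of
def world(f,mask):
    v,u=np.nonzero(mask&(f["depth"]>0)); d=f["depth"][v,u]
    K=f["camera_matrix"]; c=np.stack([(u-K[0,2])/K[0,0]*d,(v-K[1,2])/K[1,1]*d,d],1)
    return (c-f["t"])@f["R"],u,v
E
python3 - <<'E'
from h import *
print(bot.observe())
for c in ("top","side"):
    f=grab_frame(c); cv2.imwrite(f"pics/{c}0.png",cv2.resize(f["pixels"][:,:,::-1],(768,576)))
    np.savez(f"{c}0.npz",**f); print(c,f["camera_matrix"].round(1).tolist(),(-f["R"].T@f["t"]).round(3))
    for n in "stick_yellow stick_red stick_blue tyer1 dish tray crate pump ribbon balloon_box".split():
        for r in regions_of(n,c):
            P,u,v=world(f,r["mask"])
            if len(P)<5: continue
            m=np.median(P,0); top=P[P[:,2]>np.percentile(P[:,2],50)]
            w,V=np.linalg.eigh(np.cov(P[:,:2].T))
            print(n,round(r["p"],2),r["box"],"med",m.round(3),"mid",((P.min(0)+P.max(0))/2).round(3),"z95",np.percentile(P[:,2],95).round(3),"yaw",np.arctan2(V[1,1],V[0,1]).round(2),"col",f["pixels"][r["mask"]].mean(0).astype(int))
E
```

```text
{'clock': 0.0, 'qpos': array([ 1.12380325,  0.5220258 , -0.03633148,  1.59998773,  0.02118475,
        1.02108659, -0.11281132]), 'qd': array([ 0.0011084 ,  0.00104598, -0.00051558, -0.00207639, -0.00106928,
       -0.00074394,  0.00143568]), 'joint_efforts': array([-1.63172463e-03, -9.27126145e+01,  1.97983079e+00, -3.69941461e+01,
        1.78298238e-02,  8.38020234e-03, -1.91247926e-05]), 'position': array([ 0.22982179, -0.58087689,  0.24472559]), 'tool_rot': array([-3.14047136e+00,  6.43420975e-05,  3.76767008e-01]), 'force': array([-0.09582474,  0.54561137, -0.46521582]), 'moment': array([ 0.0074467 , -0.04070303, -0.04185597]), 'finger_force': 0.0, 'grip_width': 0.08548802986330553}
top [[482.0, 0.0, 261.6], [0.0, 482.0, 190.8], [0.0, 0.0, 1.0]] [ 0.236 -0.109  1.607]
stick_yellow 0.82 [218.7, 145.8, 246.2, 198.2] med [ 0.63  -0.012  0.026] mid [ 0.638 -0.009  0.02 ] z95 0.039 yaw -2.91 col [138 144 120]
stick_red 0.63 [262.5, 147.5, 272.4, 198.1] med [ 0.636 -0.123  0.029] mid [ 0.628 -0.124  0.027] z95 0.04 yaw 3.06 col [158 119 115]
stick_blue 0.6 [185.8, 137.8, 201.5, 196.0
[... 2840 characters left out ...]
.341 0.024] z95 0.048 yaw -2.5 col [131  97  51]
pump 0.95 [300.3, 79.8, 326.1, 152.3] med [ 0.612 -0.451  0.097] mid [ 0.693 -0.602  0.106] z95 0.215 yaw 1.96 col [51 22 82]
pump 0.61 [185.1, 195.4, 247.6, 228.1] med [ 0.631 -0.012  0.021] mid [ 0.645 -0.021  0.016] z95 0.033 yaw -2.92 col [127 129  91]
ribbon 0.72 [265.6, 179.3, 291.5, 201.5] med [ 0.546 -0.187  0.019] mid [ 0.554 -0.205  0.009] z95 0.021 yaw 1.41 col [105  84  42]
ribbon 0.62 [164.8, 268.3, 187.6, 295.8] med [0.538 0.201 0.025] mid [0.543 0.197 0.013] z95 0.027 yaw 2.26 col [ 67  25 109]
balloon_box 0.82 [267.4, 180.7, 290.5, 200.4] med [ 0.545 -0.187  0.019] mid [ 0.55  -0.194  0.01 ] z95 0.021 yaw 1.03 col [105  84  42]
```

View pics/top0.png

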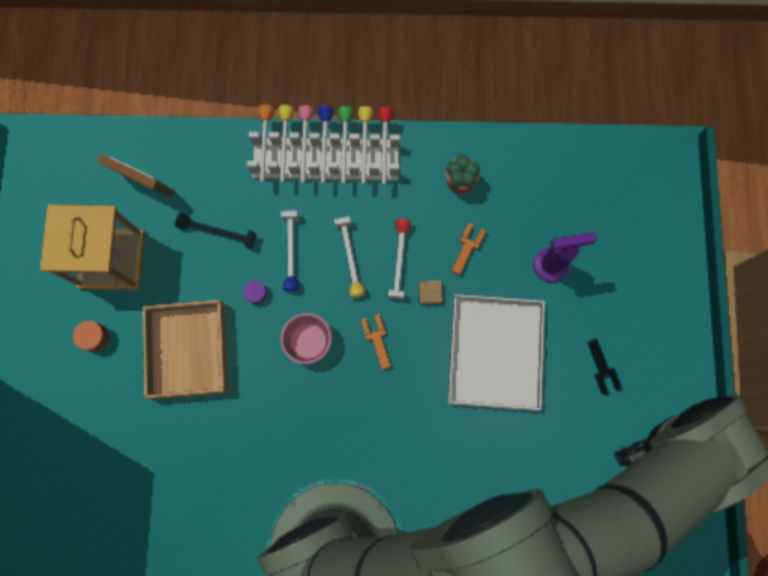

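View pics/side0.png

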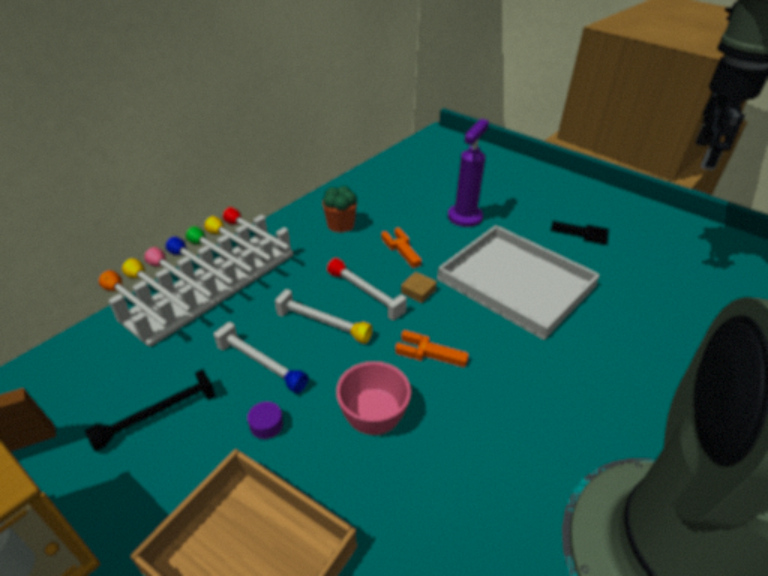

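The top view shows three loose sticks: yellow with its cup at (357,290), red with its cup at (403,226) and blue with its cup at (291,284). There are two orange tyers at (469,248) and (376,340), the dish at (306,338), the tray at (498,353) and the crate at (185,349). The black look-alikes are at (215,231) and (604,366). The side view agrees and shows no third tyer.

```bash
cat >> h.py <<'E'
def poses(names,cams=("top","side"),minp=.3):
    for c in cams:
        f=grab_frame(c)
        for n in names:
            for r in regions_of(n,c):
                if r["p"]<minp: continue
                m=r["mask"]; P,u,v=world(f,m)
                if len(P)<20: continue
                col=f["pixels"][v,u].astype(int)
                if n in("tray","crate","dish"):
                    k=P[:,2]>(np.percentile(P[:,2],97)-.012); k&=P[:,2]>.01
                    q=P[k]; (cx,cy),s,a=cv2.minAreaRect(q[:,:2].astype(np.float32)*1000)
                    print(c,n,round(r["p"],2),"ctr",np.round([cx,cy]),"size",np.round(s),"ang",round(a,1),"ztop",np.percentile(q[:,2],80).round(3)); continue
                k=P[:,2]>.008; P,col=P[k],col[k]
                mid=np.median(P[:,:2],0); w,V=np.linalg.eigh(np.cov(P[:,:2].T)); ax=V[:,1]
                s=(P[:,:2]-mid)@ax; d=(P[:,:2]-mid)@V[:,0]
                if n.startswith("stick"):
                    sat=col.max(1)-col.min(1); t=s[sat>90].mean() if (sat>90).any() else 0
                else:
                    b=np.percentile(s,[2,50,98]); t=np.std(d[s>b[1]])-np.std(d[s<b[1]])
                if t<0: ax=-ax; s=-s; d=-((P[:,:2]-mid)@V[:,0])
                nrm=np.array([-ax[1],ax[0]]); d=(P[:,:2]-mid)@nrm
                lo,hi=np.percentile(s,[1,99]); 
                A=np.polyfit(s,d,1); bar=(s>lo+.03)&(s<hi-.04); A=np.polyfit(s[bar],d[bar],1) if n.startswith("stick") and bar.sum()>8 else A
                o=mid+ax*(lo+hi)/2+nrm*np.polyval(A,(lo+hi)/2); yaw=np.arctan2(ax[1],ax[0])+np.arctan(A[0])
                print(c,n,round(r["p"],2),"o",(o*1000).round(),"yaw",yaw.round(3),"len",round((hi-lo)*1000),"ztop bar",np.median(P[bar,2]).round(3),"col",np.median(col,0))
E
python3 - <<'E'
from h import *
poses("stick_yellow stick_red stick_blue tyer1 dish tray crate".split())
E
```

```text
top stick_yellow 0.52 o [633. -12.] yaw -2.913 len 177 ztop bar 0.025 col [164.  164.  151.5]
top stick_red 0.52 o [ 629. -123.] yaw -0.077 len 178 ztop bar 0.025 col [163.  162.5 157.5]
top stick_blue 0.78 o [645. 123.] yaw -3.063 len 179 ztop bar 0.025 col [135.  149.5 149. ]
top stick_blue 0.71 o [689. 295.] yaw 1.315 len 179 ztop bar 0.024 col [25. 39. 39.]
top stick_blue 0.36 o [ 609. -468.] yaw 1.828 len 82 ztop bar 0.16 col [59. 35. 85.]
top tyer1 0.82 o [ 656. -275.] yaw -0.428 len 117 ztop bar 0.02 col [166. 104.  52.]
top tyer1 0.61 o [441. -78.] yaw 0.368 len 109 ztop bar 0.019 col [171. 109.  56.]
top tyer1 0.46 o [413. 344.] yaw -2.956 len 203 ztop bar 0.012 col [156. 126.  89.]
top dish 0.71 ctr [443.  77.] size [103. 105.] ang 14.6 ztop 0.058
top dish 0.62 ctr [633. -10.] size [181.  35.] ang 11.9 ztop 0.039
top tray 0.96 ctr [ 424. -341.] size [201. 240.] ang 86.6 ztop 0.034
top tray 0.74 ctr [441. -80.] size [116.  42.] ang 19.7 ztop 0.023
top crate 0.69 ctr [416. 341.] size [200. 172.] ang 6.0 ztop 0.053
side stick_yellow 0.92 o [627. -11.] yaw -2.91 len 179 ztop ba
[... 220 characters left out ...]
ick_blue 0.89 o [640. 124.] yaw -3.08 len 178 ztop bar 0.021 col [105. 115. 135.]
side stick_blue 0.85 o [683. 295.] yaw 1.315 len 177 ztop bar 0.02 col [ 5. 10. 11.]
side tyer1 0.87 o [ 651. -274.] yaw -0.416 len 117 ztop bar 0.015 col [178.5  82.    0. ]
side tyer1 0.58 o [435. -78.] yaw 0.332 len 117 ztop bar 0.016 col [180.  83.   0.]
side tyer1 0.57 o [ 392. -572.] yaw -2.822 len 116 ztop bar 0.014 col [ 6.   9.5 11. ]
side dish 0.8 ctr [436.  75.] size [105. 108.] ang 35.6 ztop 0.053
side tray 0.7 ctr [ 419. -342.] size [205. 241.] ang 87.0 ztop 0.027
side crate 0.76 ctr [411. 338.] size [202. 169.] ang 7.2 ztop 0.049
side crate 0.68 ctr [627. -10.] size [181.  37.] ang 11.1 ztop 0.032
```

Request:
play_rows(
  plan=[
    [[0,0,0],[0,0,-1],-1],
    [[0,0,0],[0,0,-1],-1],
    [[0,0,0],[0,0,-1],-1],
  ],
  newtons=40,
)

```text
clock: 2.28
position: [0.23, -0.5812, 0.2453]
tool_rot: [3.142, 0.0, 0.832]
force: [0.5, -0.1, 0.3]
grip_width: 0.0853
finger_force: 0.0
```

```bash
python3 - <<'E'
from h import *
s=bot.observe();print(s["qpos"].round(3),s["position"].round(3),s["tool_rot"].round(3))
E
```

```text
[ 1.198  0.524 -0.146  1.595  0.085  1.029  0.288] [ 0.23  -0.581  0.245] [3.142 0.    0.832]
```

Request:
play_rows(
  plan=[
    [[0,0,0],[0,0,1],-1],
    [[0,0,0],[0,0,1],-1],
    [[0,0,0],[0,0,1],-1],
    [[0,0,0],[0,0,1],-1],
    [[0.95,-0.77,0],[0,0,0],-1],
    [[0.95,-0.77,0],[0,0,0],-1],
    [[0.95,-0.77,0],[0,0,0],-1],
    [[0.95,-0.77,0],[0,0,0],-1],
    [[0.95,-0.77,0],[0,0,0],-1],
    [[0.95,-0.77,0],[0,0,0],-1],
    [[0.95,-0.77,0],[0,0,0],-1],
    [[0.95,-0.77,0],[0,0,0],-1],
    [[0.95,-0.77,0],[0,0,0],-1],
    [[0.95,-0.77,0],[0,0,0],-1],
    [[0.95,-0.77,0],[0,0,0],-1],
    [[0.95,-0.77,0],[0,0,0],-1],
    [[0.95,-0.77,0],[0,0,0],-1],
    [[0.95,-0.77,0],[0,0,0],-1],
    [[0.95,-0.77,0],[0,0,0],-1],
    [[0.95,-0.77,0],[0,0,0],-1],
  ],
  newtons=40,
)

```text
clock: 4.78
position: [0.5315, -0.1948, 0.2454]
tool_rot: [3.142, -0.0, 0.227]
force: [-0.1, -0.5, 0.7]
grip_width: 0.0854
finger_force: 0.0
```

Request:
play_rows(
  plan=[
    [[0.95,-0.77,0.5],[0,0,0],-1],
    [[0.95,-0.77,0.5],[0,0,0],-1],
    [[0.95,-0.77,0.5],[0,0,0],-1],
    [[0.95,-0.77,0.5],[0,0,0],-1],
    [[0.95,-0.77,0.5],[0,0,0],-1],
    [[0.95,-0.77,0.5],[0,0,0],-1],
    [[0,0,0],[0,0,0],-1],
    [[0,0,0],[0,0,0],-1],
  ],
)

```text
clock: 5.78
position: [0.6436, -0.0516, 0.1703]
tool_rot: [3.141, 0.0, 0.227]
force: [0.3, -0.1, -0.5]
grip_width: 0.0856
finger_force: 0.0
```

```bash
cat >> h.py <<'E'
from scipy.spatial.transform import Rotation as Ro
def go(x,y,z,yaw,tilt=0):
    """units of travel: turn (rotvec) and shift in the axes after the turn, and before it"""
    s=bot.observe(); R0=Ro.from_euler("xyz",s["tool_rot"]); R1=Ro.from_euler("xyz",[np.pi,0,yaw])*Ro.from_euler("y",tilt)
    d=np.array([x,y,z])-s["position"]; rv=(R0.inv()*R1).as_rotvec()/.15
    print("turn",rv.round(2),"shift after turn",(R1.inv().apply(d)/.025).round(2),"| before",(R0.inv().apply(d)/.025).round(2))
    print("pos",s["position"].round(3),s["tool_rot"].round(3),"q",s["qpos"].round(2),"t",round(s["clock"],1),"w",round(s["grip_width"],3))
E
python3 - <<'E'
from h import *
poses(["stick_yellow"],("side",)); go(.679,-.001,.019,.23)
E
```

```text
side stick_yellow 0.64 o [627. -11.] yaw -2.916 len 178 ztop bar 0.02 col [151. 154. 107.]
turn [ 0.   -0.   -0.03] shift after turn [ 1.84 -1.67  6.07] | before [ 1.83 -1.68  6.07]
pos [ 0.644 -0.052  0.171] [ 3.141 -0.     0.226] q [ 0.07  0.64 -0.13  1.6   0.1   0.91 -1.44] t 5.9 w 0.085
```

Request:
play_rows(
  plan=[
    [[0.92,-0.84,0],[0,0,0],-1],
    [[0.92,-0.84,0],[0,0,0],-1],
    [[0,0,1],[0,0,0],-0.4],
    [[0,0,1],[0,0,0],-0.4],
    [[0,0,1],[0,0,0],-0.4],
    [[0,0,1],[0,0,0],-0.4],
    [[0,0,1],[0,0,0],-0.4],
    [[0,0,1],[0,0,0],-0.4],
    [[0,0,0],[0,0,0],-0.4],
    [[0,0,0],[0,0,0],1],
    [[0,0,0],[0,0,0],1],
    [[0,0,0],[0,0,0],1],
    [[0,0,0],[0,0,0],1],
    [[0,0,0],[0,0,0],1],
  ],
)

```text
clock: 7.62
position: [0.6798, 0.0002, 0.0214]
tool_rot: [3.141, -0.001, 0.227]
force: [-1.1, -0.2, 6.9]
grip_width: 0.0111
finger_force: 40.2
```

Request:
play_rows(
  plan=[
    [[0,0,-1],[0,0,0],1],
    [[0,0,-1],[0,0,0],1],
    [[0,0,-1],[0,0,0],1],
    [[0,0,-1],[0,0,0],1],
    [[0,0,-1],[0,0,0],1],
    [[0,0,-1],[0,0,0],1],
    [[0,0,-1],[0,0,0],1],
    [[0,0,0],[0,1,0],1],
    [[0,0,0],[0,1,0],1],
    [[0,0,0],[0,1,0],1],
    [[0,0,0],[0,1,0],1],
    [[0,0,0],[0,0,0],1],
  ],
)

```text
clock: 9.12
position: [0.6776, -0.0116, 0.1904]
tool_rot: [3.112, -0.477, 0.222]
force: [0.1, 0.7, 0.2]
grip_width: 0.0111
finger_force: 39.2
```

```bash
python3 - <<'E'
from h import *
poses(["dish"]); go(.5427,.100,.19,.227,.6)
f=grab_frame("side"); cv2.imwrite("pics/s1.png",cv2.resize(f["pixels"][100:330,100:400,::-1],None,fx=2.5,fy=2.5))
E
```

```text
top dish 0.81 ctr [395.  66.] size [198.  94.] ang 18.1 ztop 0.059
side dish 0.94 ctr [437.  74.] size [107. 108.] ang 38.7 ztop 0.053
side dish 0.7 ctr [640. 121.] size [181.  36.] ang 4.3 ztop 0.032
side dish 0.35 ctr [544. 197.] size [49. 48.] ang 69.7 ztop 0.027
turn [ 0.2   0.82 -0.02] shift after turn [-3.57 -5.52 -2.41] | before [-3.86 -5.44 -2.12]
pos [ 0.679 -0.01   0.191] [ 3.114 -0.477  0.222] q [ 0.16  0.51 -0.28  1.9   0.33  0.28 -1.7 ] t 9.3 w 0.011
```

View pics/s1.png

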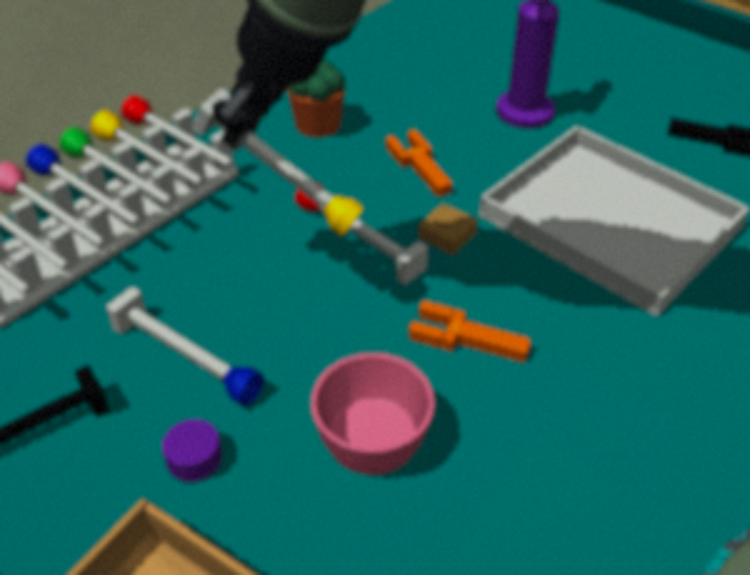

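The yellow stick is held with its cup down at (343,213). The dish at (373,405) is upright and hasn't moved.

Request:
play_rows(
  plan=[
    [[-0.64,-0.91,-0.35],[0,0,0],1],
    [[-0.64,-0.91,-0.35],[0,0,0],1],
    [[-0.64,-0.91,-0.35],[0,0,0],1],
    [[-0.64,-0.91,-0.35],[0,0,0],1],
    [[-0.64,-0.91,-0.35],[0,0,0],1],
    [[-0.64,-0.91,-0.35],[0,0,0],1],
    [[0,0,0],[0.2,0.8,0],1],
    [[0,0,0],[0,0,0],1],
  ],
)

```text
clock: 10.38
position: [0.5514, 0.0967, 0.2122]
tool_rot: [3.14, -0.526, 0.225]
force: [-0.2, -0.5, -1.1]
grip_width: 0.0107
finger_force: 39.2
```

```bash
python3 - <<'E'
from h import *
go(.535,.098,.11,.227,.6)
E
```

```text
turn [ 0.02  0.49 -0.01] shift after turn [-2.83 -0.2   3.02] | before [-2.6  -0.2   3.22]
pos [0.551 0.097 0.212] [ 3.14  -0.526  0.225] q [-0.07  0.3  -0.27  2.22  0.89  0.16 -2.51] t 10.4 w 0.011
```

Request:
play_rows(
  plan=[
    [[-0.32,-0.03,0.45],[0,0,0],1],
    [[-0.32,-0.03,0.45],[0,0,0],1],
    [[-0.32,-0.03,0.45],[0,0,0],1],
    [[-0.32,-0.03,0.45],[0,0,0],1],
    [[0,0,0],[0,0,0],1],
  ],
)

```text
clock: 11.0
position: [0.554, 0.0964, 0.1813]
tool_rot: [-3.139, -0.479, 0.231]
force: [-0.7, -0.5, 0.0]
grip_width: 0.0107
finger_force: 39.2
```

```bash
python3 - <<'E'
from h import *
go(.54,.0995,.102,.227,.526)
E
```

```text
turn [-0.03  0.31  0.02] shift after turn [-2.04 -0.25  2.48] | before [-1.92 -0.24  2.58]
pos [0.554 0.096 0.181] [-3.139 -0.479  0.231] q [-0.07  0.37 -0.28  2.2   0.92  0.16 -2.52] t 11.0 w 0.011
```

Request:
play_rows(
  plan=[
    [[0,0,-0.5],[0,-1,0],1],
    [[0,0,-0.5],[0,-1,0],1],
    [[0,0,0],[0,-1,0],1],
    [[0,0,0],[0,0,-1],1],
    [[0,0,0],[0,0,-1],1],
    [[0,0,0],[0,0,-1],1],
    [[0,0,0],[0,0,-1],1],
    [[0,0,0],[0,0,-1],1],
    [[0,0,0],[0,0,-1],1],
    [[0,0,0],[0,0,-1],1],
    [[0,0,0],[0,0,-1],1],
    [[0,0,0],[0,0,-1],1],
    [[0,0,0],[0,0,0],1],
  ],
)

```text
clock: 12.62
position: [0.5508, 0.0912, 0.1958]
tool_rot: [3.035, -0.01, 1.573]
force: [0.2, -0.0, -0.8]
grip_width: 0.0105
finger_force: 39.2
```

```bash
python3 - <<'E'
from h import *
go(.44,.184,.21,1.57,0)
E
```

```text
turn [ 0.71 -0.07  0.02] shift after turn [ 3.71 -4.43 -0.57] | before [ 3.73 -4.34 -1.  ]
pos [0.551 0.091 0.196] [ 3.035 -0.01   1.573] q [ 0.43  0.61 -1.01  1.88  0.71  0.92 -0.9 ] t 12.6 w 0.011
```

Request:
play_rows(
  plan=[
    [[0.74,-0.89,-0.15],[0.7,0,0],1],
    [[0.74,-0.89,-0.1],[0,0,0],1],
    [[0.74,-0.89,-0.1],[0,0,0],1],
    [[0.74,-0.89,-0.1],[0,0,0],1],
    [[0.74,-0.89,-0.1],[0,0,0],1],
    [[0,0,0],[0,1,0],1],
    [[0,0,0],[0,1,0],1],
    [[0,0,0],[0,1,0],1],
    [[0,0,0],[0,1,0],1],
    [[0,0,0],[0,0,0],1],
  ],
)

```text
clock: 13.88
position: [0.439, 0.1814, 0.2066]
tool_rot: [-3.137, -0.613, 1.564]
force: [1.0, -0.2, -0.9]
grip_width: 0.0108
finger_force: 39.2
```

```bash
python3 - <<'E'
from h import *
go(.44,.1815,.109,1.57,0.6)
E
```

```text
turn [-0.01 -0.09 -0.03] shift after turn [-2.2   0.04  3.22] | before [-2.24  0.05  3.2 ]
pos [0.439 0.181 0.207] [-3.137 -0.613  1.564] q [ 0.83  0.79 -1.38  2.12  0.37  0.6  -0.66] t 13.9 w 0.011
```

Request:
play_rows(
  plan=[
    [[-0.45,0,0.64],[0,0,0],1],
    [[-0.45,0,0.64],[0,0,0],1],
    [[-0.45,0,0.64],[0,0,0],1],
    [[-0.45,0,0.64],[0,0,0],1],
    [[0,0,0],[0,0,0],1],
  ],
)

```text
clock: 14.5
position: [0.4388, 0.1837, 0.1296]
tool_rot: [3.14, -0.607, 1.576]
force: [-0.7, 1.3, -0.0]
grip_width: 0.011
finger_force: 39.2
```

```bash
python3 - <<'E'
from h import *
go(.44,.1815,.109,1.57,0.6)
f=grab_frame("side"); cv2.imwrite("pics/s2.png",cv2.resize(f["pixels"][170:330,150:370,::-1],None,fx=3,fy=3))
E
```

```text
turn [-0.01 -0.05  0.03] shift after turn [-0.54  0.05  0.63] | before [-0.54  0.05  0.63]
pos [0.439 0.184 0.13 ] [ 3.14  -0.607  1.576] q [ 0.71  0.87 -1.2   2.16  0.49  0.44 -0.67] t 14.5 w 0.011
```

View pics/s2.png

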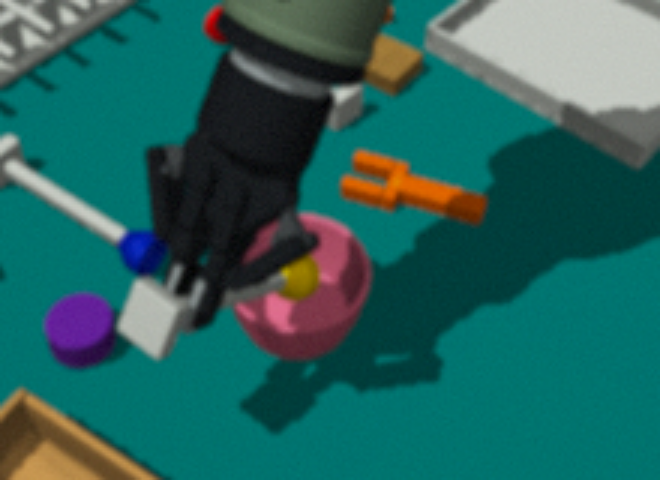

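The yellow cup at (298,277) is over the middle of the dish (300,290), so I'll lower it further.

Request:
play_rows(
  plan=[
    [[-0.55,0,0.64],[0,0,0],1],
    [[0,0,0],[0,0,0],1],
    [[0,0,0],[0,0,0],1],
    [[0,0,0],[0,0,0],1],
  ],
)

```text
clock: 15.05
position: [0.4395, 0.1811, 0.1095]
tool_rot: [3.138, -0.61, 1.576]
force: [-0.2, 0.0, -0.2]
grip_width: 0.011
finger_force: 39.2
```

```bash
python3 - <<'E'
from h import *
go(.44,.1815,.109,1.57,0.6)
f=grab_frame("side"); P,u,v=world(f,np.ones((384,512),bool)); c=f["pixels"][v,u].astype(int)
k=(c[:,0]>100)&(c[:,1]>80)&(c[:,2]<60)&(abs(P[:,0]-.44)<.1)&(abs(P[:,1]-.08)<.08)&(c[:,1]>c[:,0]*.7)
print(k.sum(),P[k].mean(0).round(3),np.percentile(P[k],[2,98],axis=0).round(3))
E
```

```text
turn [ 0.   -0.06  0.03] shift after turn [0.   0.02 0.03] | before [0.   0.02 0.03]
pos [0.439 0.181 0.109] [ 3.138 -0.61   1.576] q [ 0.69  0.89 -1.15  2.17  0.52  0.4  -0.67] t 15.1 w 0.011
106 [0.423 0.082 0.056] [[0.385 0.049 0.03 ]
 [0.434 0.141 0.273]]
```

Request:
play_rows(
  plan=[
    [[-0.09,0,0.13],[0,0,0],1],
    [[0,0,0],[0,0,0],1],
    [[0,0,0],[0,0,0],1],
    [[0.45,0,-0.64],[0,0,0],1],
    [[0.45,0,-0.64],[0,0,0],1],
    [[0.45,0,-0.64],[0,0,0],1],
    [[0.45,0,-0.64],[0,0,0],1],
    [[0.45,0,-0.64],[0,0,0],1],
    [[0,0,0],[0,-1,0],1],
    [[0,0,0],[0,-1,0],1],
    [[0,0,0],[0,-1,0],1],
    [[0,0,0],[0,-1,0],1],
    [[0,0,0],[0,0,0],1],
  ],
)

```text
clock: 16.73
position: [0.4381, 0.1846, 0.2033]
tool_rot: [3.138, -0.009, 1.581]
force: [-0.6, -0.9, -0.0]
grip_width: 0.0111
finger_force: 39.3
```

Request:
play_rows(
  plan=[
    [[-1,0,0],[0,0,0],1],
    [[-1,0,0],[0,0,0],1],
    [[-1,0,0],[0,0,0],1],
    [[-1,0,0],[0,0,0],1],
    [[-1,0,0],[0,0,0],1],
    [[-1,0,0],[0,0,0],1],
    [[0,0,0],[0,0,1],1],
    [[0,0,0],[0,0,1],1],
    [[0,0,0],[0,0,1],1],
    [[0,0,0],[0,0,1],1],
    [[0,0,0],[0,0,1],1],
    [[0,0,0],[0,0,1],1],
    [[0,0,0],[0,0,1],1],
    [[0,0,0],[0,0,1],1],
    [[0,0,0],[0,0,1],1],
    [[0,0,0],[0,0,1],1],
    [[0,0,0],[0,0,0.9],1],
    [[0,0,0],[0,0,0],1],
  ],
)

```text
clock: 18.98
position: [0.4392, 0.0306, 0.2007]
tool_rot: [-3.131, -0.001, -0.061]
force: [-0.2, 0.4, -0.2]
grip_width: 0.0112
finger_force: 39.3
```

```bash
python3 - <<'E'
from h import *
go(.468,-.404,.2,-.056,0)
E
```

```text
turn [-0.07 -0.01 -0.03] shift after turn [ 2.12 17.29  0.03] | before [ 2.21 17.28 -0.16]
pos [0.439 0.031 0.201] [-3.131e+00 -1.000e-03 -6.100e-02] q [ 0.35  0.35 -0.66  2.09  0.29  0.79 -2.13] t 19.0 w 0.011
```

Request:
play_rows(
  plan=[
    [[0.12,0.96,0],[-0.07,0,0],1],
    [[0.12,0.96,0],[0,0,0],1],
    [[0.12,0.96,0],[0,0,0],1],
    [[0.12,0.96,0],[0,0,0],1],
    [[0.12,0.96,0],[0,0,0],1],
    [[0.12,0.96,0],[0,0,0],1],
    [[0.12,0.96,0],[0,0,0],1],
    [[0.12,0.96,0],[0,0,0],1],
    [[0.12,0.96,0],[0,0,0],1],
    [[0.12,0.96,0],[0,0,0],1],
    [[0.12,0.96,0],[0,0,0],1],
    [[0.12,0.96,0],[0,0,0],1],
    [[0.12,0.96,0],[0,0,0],1],
    [[0.12,0.96,0],[0,0,0],1],
    [[0.12,0.96,0],[0,0,0],1],
    [[0.12,0.96,0],[0,0,0],1],
    [[0.12,0.96,0],[0,0,0],1],
    [[0.12,0.96,0],[0,0,0],1],
    [[0,0,0],[0,0,0],1],
  ],
)

```text
clock: 21.35
position: [0.4661, -0.4051, 0.2002]
tool_rot: [-3.141, -0.001, -0.06]
force: [1.0, 0.3, -0.3]
grip_width: 0.011
finger_force: 39.2
```

```bash
python3 - <<'E'
from h import *
go(.468,-.404,.028,-.056,0)
E
```

```text
turn [-0.   -0.01 -0.03] shift after turn [ 0.07 -0.05  6.89] | before [ 0.06 -0.04  6.89]
pos [ 0.466 -0.405  0.2  ] [-3.141e+00 -1.000e-03 -6.000e-02] q [ 0.96  0.6  -0.51  1.65  0.34  0.98 -1.29] t 21.4 w 0.011
```

Request:
play_rows(
  plan=[
    [[0,0,1],[0,0,0],1],
    [[0,0,1],[0,0,0],1],
    [[0,0,1],[0,0,0],1],
    [[0,0,1],[0,0,0],1],
    [[0,0,1],[0,0,0],1],
    [[0,0,0.9],[0,0,0],1],
    [[0,0,0.5],[0,0,0],1],
    [[0,0,0.5],[0,0,0],1],
    [[0,0,0],[0,0,0],1],
    [[0,0,0],[0,0,0],0.3],
    [[0,0,0],[0,0,0],0.3],
    [[0,0,0],[0,0,0],0.3],
    [[0,0,-1],[0,0,0],0.3],
    [[0,0,-1],[0,0,0],0.3],
    [[0,0,-1],[0,0,0],0.3],
    [[0,0,-1],[0,0,0],0.3],
    [[0,0,0],[0,0,0],0.3],
  ],
)

```text
clock: 23.48
position: [0.4681, -0.4038, 0.1306]
tool_rot: [3.139, -0.004, -0.061]
force: [-0.1, -0.2, -0.3]
grip_width: 0.0298
finger_force: 0.0
```

```bash
python3 - <<'E'
from h import *
poses(["stick_yellow","stick_red","balloon_box"],minp=.5); go(.603,-.1204,.13,-.084,0)
E
```

```text
top stick_yellow 0.78 o [ 401. -396.] yaw 3.059 len 140 ztop bar 0.029 col [178. 177. 167.]
top stick_yellow 0.73 o [ 629. -123.] yaw -0.081 len 178 ztop bar 0.025 col [169.  160.5 155.5]
top stick_red 0.67 o [ 629. -123.] yaw -0.075 len 179 ztop bar 0.025 col [168. 158. 153.]
top balloon_box 0.77 o [ 555. -193.] yaw -2.509 len 61 ztop bar nan col [142. 118.  82.]
side stick_yellow 0.93 o [ 414. -396.] yaw 3.083 len 178 ztop bar 0.024 col [140. 138. 104.]
side stick_red 0.84 o [ 624. -122.] yaw -0.086 len 176 ztop bar 0.02 col [150. 108. 103.]
side balloon_box 0.87 o [ 547. -193.] yaw -1.808 len 55 ztop bar nan col [138. 105.  48.]
side balloon_box 0.5 o [ 414. -395.] yaw -0.061 len 178 ztop bar 0.024 col [140. 138. 103.]
turn [-0.   -0.01  0.16] shift after turn [  4.46 -11.72  -0.08] | before [  4.74 -11.61  -0.07]
pos [ 0.467 -0.403  0.128] [-3.142e+00 -1.000e-03 -6.000e-02] q [ 0.94  0.69 -0.48  1.7   0.4   0.85 -1.34] t 23.9 w 0.03
  return _methods._mean(a, axis=axis, dtype=dtype,
  ret = ret.dtype.type(ret / rcount)
```

Request:
play_rows(
  plan=[
    [[0.37,-0.98,0],[0,0,0.16],0.15],
    [[0.37,-0.98,0],[0,0,0],0.15],
    [[0.37,-0.98,0],[0,0,0],0.15],
    [[0.37,-0.98,0],[0,0,0],0.15],
    [[0.37,-0.98,0],[0,0,0],0.15],
    [[0.37,-0.98,0],[0,0,0],0.15],
    [[0.37,-0.98,0],[0,0,0],0.15],
    [[0.37,-0.98,0],[0,0,0],0.15],
    [[0.37,-0.98,0],[0,0,0],0.15],
    [[0.37,-0.98,0],[0,0,0],0.15],
    [[0.37,-0.98,0],[0,0,0],0.15],
    [[0.37,-0.98,0],[0,0,0],0.15],
    [[0,0,0],[0,0,0],0.15],
  ],
)

```text
clock: 25.5
position: [0.6029, -0.117, 0.1285]
tool_rot: [-3.141, -0.002, -0.082]
force: [0.6, -0.9, 0.7]
grip_width: 0.0365
finger_force: 0.0
```

```bash
python3 - <<'E'
from h import *
go(.603,-.1204,.02,-.084,0)
E
```

```text
turn [-0.   -0.01  0.02] shift after turn [0.02 0.13 4.34] | before [0.01 0.14 4.34]
pos [ 0.603 -0.117  0.128] [-3.141e+00 -2.000e-03 -8.200e-02] q [ 0.41  0.68 -0.47  1.71  0.39  0.84 -1.88] t 25.5 w 0.037
```

Request:
play_rows(
  plan=[
    [[0,0.12,0.9],[0,0,0],0.15],
    [[0,0,0.9],[0,0,0],0.15],
    [[0,0,0.9],[0,0,0],0.15],
    [[0,0,0.9],[0,0,0],0.15],
    [[0,0,0.7],[0,0,0],0.15],
    [[0,0,0],[0,0,0],0.15],
    [[0,0,0],[0,0,0],1],
    [[0,0,0],[0,0,0],1],
    [[0,0,0],[0,0,0],1],
    [[0,0,0],[0,0,0],1],
    [[0,0,-1],[0,0,0],1],
    [[0,0,-1],[0,0,0],1],
    [[0,0,-1],[0,0,0],1],
    [[0,0,-1],[0,0,0],1],
    [[0,0,-1],[0,0,0],1],
    [[0,0,-1],[0,0,0],1],
    [[0,0,-1],[0,0,0],1],
    [[0,0,-0.2],[0,0,0],1],
  ],
)

```text
clock: 27.75
position: [0.6024, -0.1225, 0.2028]
tool_rot: [3.141, -0.004, -0.085]
force: [-0.4, -0.1, -0.0]
grip_width: 0.0105
finger_force: 41.3
```

Request:
play_rows(
  plan=[
    [[0,0,0],[0,0,-1],1],
    [[0,0,0],[0,0,-1],1],
    [[0,0,0],[0,0,-1],1],
    [[0,0,0],[0,0,-1],1],
    [[0,0,0],[0,0,-1],1],
    [[0,0,0],[0,0,-1],1],
    [[0,0,0],[0,0,-1],1],
    [[0,0,0],[0,0,-1],1],
    [[0,0,0],[0,0,-1],1],
    [[0,0,0],[0,0,-1],1],
    [[0,0,0],[0,0,-1],1],
    [[0,0,0],[0,0,0],1],
  ],
)

```text
clock: 29.25
position: [0.6015, -0.1224, 0.2003]
tool_rot: [3.141, -0.0, 1.565]
force: [-0.9, -0.4, -0.7]
grip_width: 0.0112
finger_force: 41.3
```

```bash
python3 - <<'E'
from h import *
poses(["dish"],("side",),.5); go(.44,-.009,.2,1.57,0)
E
```

```text
side dish 0.72 ctr [436.  75.] size [107. 108.] ang 41.7 ztop 0.053
side dish 0.61 ctr [641. 123.] size [182.  34.] ang 3.7 ztop 0.033
turn [ 0.01  0.   -0.06] shift after turn [ 4.53 -6.47  0.03] | before [ 4.48 -6.51  0.02]
pos [ 0.602 -0.122  0.201] [3.141 0.    1.562] q [ 0.68  0.7  -0.9   1.64  0.6   1.1  -0.4 ] t 29.4 w 0.011
```

Request:
play_rows(
  plan=[
    [[0.65,-0.93,0],[0,0,0],1],
    [[0.65,-0.93,0],[0,0,0],1],
    [[0.65,-0.93,0],[0,0,0],1],
    [[0.65,-0.93,0],[0,0,0],1],
    [[0.65,-0.93,0],[0,0,0],1],
    [[0.65,-0.93,0],[0,0,0],1],
    [[0.65,-0.93,0],[0,0,0],1],
    [[0,0,0],[0,-1,0],1],
    [[0,0,0],[0,-1,0],1],
    [[0,0,0],[0,-1,0],1],
    [[0,0,0],[0,-1,0],1],
    [[0,0,0],[0,0,0],1],
  ],
)

```text
clock: 30.85
position: [0.4396, -0.0053, 0.2]
tool_rot: [3.14, 0.601, 1.568]
force: [0.6, -0.4, -0.3]
grip_width: 0.0109
finger_force: 41.3
```

```bash
python3 - <<'E'
from h import *
go(.44,-.009,.095,1.57,-.6)
f=grab_frame("side"); cv2.imwrite("pics/s3.png",cv2.resize(f["pixels"][140:330,150:370,::-1],None,fx=3,fy=3))
E
```

```text
turn [ 0.    0.01 -0.01] shift after turn [2.25 0.02 3.55] | before [2.25 0.01 3.55]
pos [ 0.44  -0.005  0.2  ] [3.14  0.601 1.568] q [ 0.1   0.54 -0.78  2.06  0.86  1.31 -1.19] t 30.9 w 0.011
```

View pics/s3.png

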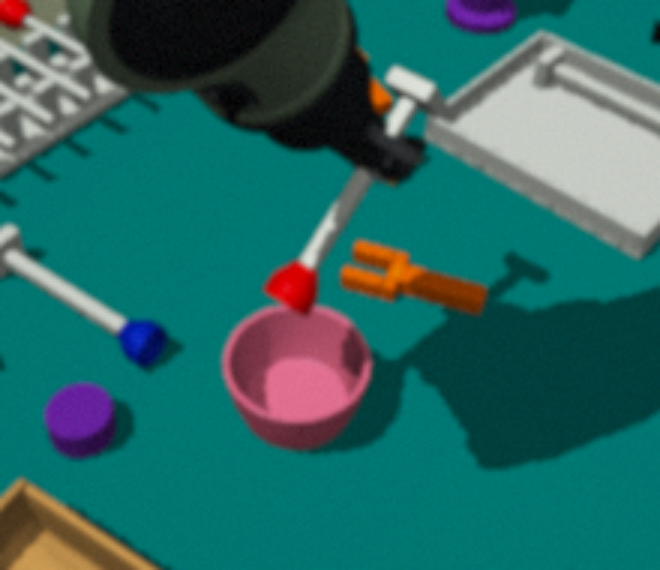

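The red cup at (292,285) is above the dish (297,365), so I'll lower it, hold, and raise it again.

Request:
play_rows(
  plan=[
    [[0.45,0,0.72],[0,0,0],1],
    [[0.45,0,0.72],[0,0,0],1],
    [[0.45,0,0.72],[0,0,0],1],
    [[0.45,0,0.72],[0,0,0],1],
    [[0.47,0,0.76],[0,0,0],1],
    [[0,0,0],[0,0,0],1],
    [[0,0,0],[0,0,0],1],
    [[0,0,0],[0,0,0],1],
  ],
)

```text
clock: 31.9
position: [0.4402, -0.0125, 0.0946]
tool_rot: [3.138, 0.6, 1.563]
force: [-0.4, 0.4, -0.3]
grip_width: 0.0109
finger_force: 41.3
```

```bash
python3 - <<'E'
from h import *
go(.44,-.009,.095,1.57,-.6)
E
```

```text
turn [-0.    0.   -0.04] shift after turn [ 0.11 -0.01 -0.09] | before [ 0.11 -0.01 -0.09]
pos [ 0.44  -0.013  0.095] [3.138 0.6   1.563] q [ 0.04  0.73 -0.7   2.11  1.03  1.19 -1.39] t 31.9 w 0.011
```

Request:
play_rows(
  plan=[
    [[-0.45,0,-0.72],[0,0,0],1],
    [[-0.45,0,-0.72],[0,0,0],1],
    [[-0.45,0,-0.72],[0,0,0],1],
    [[-0.45,0,-0.72],[0,0,0],1],
    [[-0.45,0,-0.72],[0,0,0],1],
    [[0,0,0],[0,1,0],1],
    [[0,0,0],[0,1,0],1],
    [[0,0,0],[0,1,0],1],
    [[0,0,0],[0,1,0],1],
    [[0,0,0],[0,0,0],1],
  ],
)

```text
clock: 33.15
position: [0.4397, -0.011, 0.2001]
tool_rot: [3.139, 0.0, 1.559]
force: [0.4, -0.2, -0.7]
grip_width: 0.0108
finger_force: 41.3
```

Request:
play_rows(
  plan=[
    [[-1,0,0],[0,0,0],1],
    [[-1,0,0],[0,0,0],1],
    [[-1,0,0],[0,0,0],1],
    [[-1,0,0],[0,0,0],1],
    [[-1,0,0],[0,0,0],1],
    [[-1,0,0],[0,0,0],1],
    [[0,0,0],[0,0,1],1],
    [[0,0,0],[0,0,1],1],
    [[0,0,0],[0,0,1],1],
    [[0,0,0],[0,0,1],1],
    [[0,0,0],[0,0,1],1],
    [[0,0,0],[0,0,1],1],
    [[0,0,0],[0,0,1],1],
    [[0,0,0],[0,0,1],1],
    [[0,0,0],[0,0,1],1],
    [[0,0,0],[0,0,1],1],
    [[0,0,0],[0,0,0.77],1],
    [[0,0,0],[0,0,0],1],
  ],
)

```text
clock: 35.4
position: [0.4392, -0.1568, 0.2002]
tool_rot: [3.14, -0.001, -0.047]
force: [-0.5, -0.2, -1.3]
grip_width: 0.011
finger_force: 41.3
```

```bash
python3 - <<'E'
from h import *
go(.3965,-.337,.13,-.056)
E
```

```text
turn [ 0.01 -0.01  0.06] shift after turn [-1.3   7.29  2.81] | before [-1.37  7.27  2.82]
pos [ 0.439 -0.157  0.2  ] [ 3.14e+00 -1.00e-03 -4.70e-02] q [ 0.67  0.38 -0.57  2.03  0.28  0.81 -1.68] t 35.4 w 0.011
```

Request:
play_rows(
  plan=[
    [[-0.16,0.91,0.1],[0,0,0.06],1],
    [[-0.16,0.91,0.1],[0,0,0],1],
    [[-0.16,0.91,0.1],[0,0,0],1],
    [[-0.16,0.91,0.5],[0,0,0],1],
    [[-0.16,0.91,0.5],[0,0,0],1],
    [[-0.16,0.91,0.5],[0,0,0],1],
    [[-0.16,0.91,0.5],[0,0,0],1],
    [[-0.16,0.91,0.5],[0,0,0],1],
    [[0,0,0],[0,0,0],1],
  ],
)

```text
clock: 36.52
position: [0.3954, -0.3395, 0.1285]
tool_rot: [-3.141, -0.0, -0.061]
force: [0.8, 1.0, -0.2]
grip_width: 0.0109
finger_force: 41.3
```

```bash
python3 - <<'E'
from h import *
go(.3965,-.337,.028,-.056)
E
```

```text
turn [-0.   -0.   -0.04] shift after turn [ 0.04 -0.1   4.02] | before [ 0.04 -0.1   4.02]
pos [ 0.395 -0.339  0.128] [-3.141 -0.    -0.061] q [ 0.94  0.56 -0.46  1.96  0.37  0.71 -1.38] t 36.5 w 0.011
```

Request:
play_rows(
  plan=[
    [[0,-0.1,1],[0,0,0],1],
    [[0,0,1],[0,0,0],1],
    [[0,0,0.9],[0,0,0],1],
    [[0,0,0.6],[0,0,0],1],
    [[0,0,0.5],[0,0,0],1],
    [[0,0,0],[0,0,0],1],
    [[0,0,0],[0,0,0],0.3],
    [[0,0,0],[0,0,0],0.3],
    [[0,0,0],[0,0,0],0.3],
    [[0,0,-1],[0,0,0],0.3],
    [[0,0,-1],[0,0,0],0.3],
    [[0,0,-1],[0,0,0],0.3],
    [[0,0,-1],[0,0,0],0.3],
    [[0,0,-1],[0,0,0],0.3],
    [[0,0,0],[0,0,0],0],
  ],
)

```text
clock: 38.4
position: [0.3972, -0.3359, 0.1566]
tool_rot: [3.139, -0.004, -0.059]
force: [0.4, -0.4, -0.8]
grip_width: 0.0427
finger_force: 0.0
```

```bash
python3 - <<'E'
from h import *
poses(["stick_red","stick_blue"],minp=.5); go(.6824,.1262,.15,.068)
E
```

```text
top stick_blue 0.79 o [688. 295.] yaw 1.319 len 178 ztop bar 0.024 col [26.5 42.  41. ]
top stick_blue 0.72 o [645. 123.] yaw -3.061 len 179 ztop bar 0.024 col [149. 159. 159.]
side stick_red 0.66 o [ 420. -333.] yaw -0.064 len 179 ztop bar 0.025 col [145.  111.5 106. ]
side stick_red 0.56 o [ 421. -337.] yaw 1.937 len 291 ztop bar 0.021 col [107. 110. 105.]
side stick_blue 0.73 o [683. 295.] yaw 1.313 len 177 ztop bar 0.02 col [ 5. 11. 12.]
side stick_blue 0.56 o [639. 124.] yaw -3.078 len 177 ztop bar 0.021 col [111.  118.5 141. ]
turn [-0.   -0.01 -0.85] shift after turn [ 12.67 -17.63   0.17] | before [ 10.33 -19.09   0.18]
pos [ 0.396 -0.335  0.154] [-3.141e+00 -1.000e-03 -5.900e-02] q [ 0.95  0.52 -0.49  1.94  0.34  0.76 -1.36] t 38.7 w 0.043
```

Request:
play_rows(
  plan=[
    [[0,0,0],[0,0,-0.85],0],
    [[0.7,-0.98,0],[0,0,0],0],
    [[0.7,-0.98,0],[0,0,0],0],
    [[0.7,-0.98,0],[0,0,0],0],
    [[0.7,-0.98,0],[0,0,0],0],
    [[0.7,-0.98,0],[0,0,0],0],
    [[0.7,-0.98,0],[0,0,0],0],
    [[0.7,-0.98,0],[0,0,0],0],
    [[0.7,-0.98,0],[0,0,0],0],
    [[0.7,-0.98,0],[0,0,0],0],
    [[0.7,-0.98,0],[0,0,0],0],
    [[0.7,-0.98,0],[0,0,0],0],
    [[0.7,-0.98,0],[0,0,0],0],
    [[0.7,-0.98,0],[0,0,0],0],
    [[0.7,-0.98,0],[0,0,0],0],
    [[0.7,-0.98,0],[0,0,0],0],
    [[0.7,-0.98,0],[0,0,0],0],
    [[0.7,-0.98,0],[0,0,0],0],
    [[0.7,-0.98,0],[0,0,0],0],
    [[0,0,0],[0,0,0],0],
  ],
)

```text
clock: 41.2
position: [0.6807, 0.129, 0.154]
tool_rot: [-3.141, -0.001, 0.071]
force: [-0.1, 0.2, 1.2]
grip_width: 0.0427
finger_force: 0.0
```

```bash
python3 - <<'E'
from h import *
poses(["stick_blue"],("side",),minp=.4);go(.6824,.1262,.02,.068)
E
```

```text
side stick_blue 0.74 o [683. 295.] yaw 1.316 len 177 ztop bar 0.02 col [ 6. 13. 13.]
turn [ 0.01 -0.    0.01] shift after turn [ 0.08 -0.    5.37] | before [ 0.08 -0.01  5.37]
pos [0.68  0.126 0.154] [ 3.14  -0.     0.069] q [ 0.03  0.77 -0.51  1.46  0.41  1.02 -2.07] t 41.3 w 0.043
```

Request:
play_rows(
  plan=[
    [[0,0,1],[0,0,0],0],
    [[0,0,1],[0,0,0],0],
    [[0,0,1],[0,0,0],0],
    [[0,0,1],[0,0,0],0],
    [[0,0,1],[0,0,0],0],
    [[0,0,0.35],[0,0,0],0],
    [[0,0,0],[0,0,0],0],
    [[0,0,0],[0,0,0],1],
    [[0,0,0],[0,0,0],1],
    [[0,0,0],[0,0,0],1],
    [[0,0,0],[0,0,0],1],
    [[0,0,-1],[0,0,0],1],
    [[0,0,-1],[0,0,0],1],
    [[0,0,-1],[0,0,0],1],
    [[0,0,-1],[0,0,0],1],
    [[0,0,-1],[0,0,0],1],
    [[0,0,-1],[0,0,0],1],
    [[0,0,-1],[0,0,0],1],
    [[0,0,-0.4],[0,0,0],1],
  ],
)

```text
clock: 43.68
position: [0.6812, 0.1265, 0.2095]
tool_rot: [3.141, -0.005, 0.068]
force: [-0.3, 1.0, -0.4]
grip_width: 0.0112
finger_force: 39.7
```

Request:
play_rows(
  plan=[
    [[0,0,0],[0,0,-1],1],
    [[0,0,0],[0,0,-1],1],
    [[0,0,0],[0,0,-1],1],
    [[0,0,0],[0,0,-1],1],
    [[0,0,0],[0,0,-1],1],
    [[0,0,0],[0,0,-1],1],
    [[0,0,0],[0,0,-1],1],
    [[0,0,0],[0,0,-1],1],
    [[0,0,0],[0,0,-1],1],
    [[0,0,0],[0,0,-1],1],
    [[0,0,0],[0,0,0],1],
  ],
)

```text
clock: 45.05
position: [0.6806, 0.1261, 0.2064]
tool_rot: [3.14, 0.0, 1.568]
force: [-1.1, 0.5, -0.4]
grip_width: 0.011
finger_force: 39.7
```

```bash
python3 - <<'E'
from h import *
poses(["dish"],("side",),.5); go(.44,.174,.205,1.57,0)
E
```

```text
side dish 0.77 ctr [437.  74.] size [106. 108.] ang 42.8 ztop 0.053
turn [ 0.01  0.   -0.04] shift after turn [ 1.91 -9.63  0.06] | before [ 1.85 -9.64  0.04]
pos [0.681 0.126 0.206] [3.140e+00 1.000e-03 1.565e+00] q [ 0.21  0.8  -0.86  1.41  0.62  1.21 -0.72] t 45.1 w 0.011
```

Request:
play_rows(
  plan=[
    [[0.19,-0.96,0],[0,0,0],1],
    [[0.19,-0.96,0],[0,0,0],1],
    [[0.19,-0.96,0],[0,0,0],1],
    [[0.19,-0.96,0],[0,0,0],1],
    [[0.19,-0.96,0],[0,0,0],1],
    [[0.19,-0.96,0],[0,0,0],1],
    [[0.19,-0.96,0],[0,0,0],1],
    [[0.19,-0.96,0],[0,0,0],1],
    [[0.19,-0.96,0],[0,0,0],1],
    [[0.19,-0.96,0],[0,0,0],1],
    [[0,0,0],[0,1,0],1],
    [[0,0,0],[0,1,0],1],
    [[0,0,0],[0,1,0],1],
    [[0,0,0],[0,1,0],1],
    [[0,0,0],[0,0,0],1],
  ],
)

```text
clock: 47.02
position: [0.4409, 0.1723, 0.2047]
tool_rot: [-3.137, -0.603, 1.559]
force: [0.5, 0.8, 0.1]
grip_width: 0.0108
finger_force: 39.8
```

```bash
python3 - <<'E'
from h import *
go(.44,.174,.1,1.57,.6)
f=grab_frame("side"); cv2.imwrite("pics/s4.png",cv2.resize(f["pixels"][140:330,150:370,::-1],None,fx=3,fy=3))
E
```

```text
turn [ 0.01 -0.02 -0.06] shift after turn [-2.31 -0.04  3.5 ] | before [-2.32 -0.02  3.49]
pos [0.441 0.172 0.205] [-3.137 -0.603  1.559] q [ 0.81  0.74 -1.31  2.12  0.26  0.58 -0.54] t 47.0 w 0.011
```

View pics/s4.png

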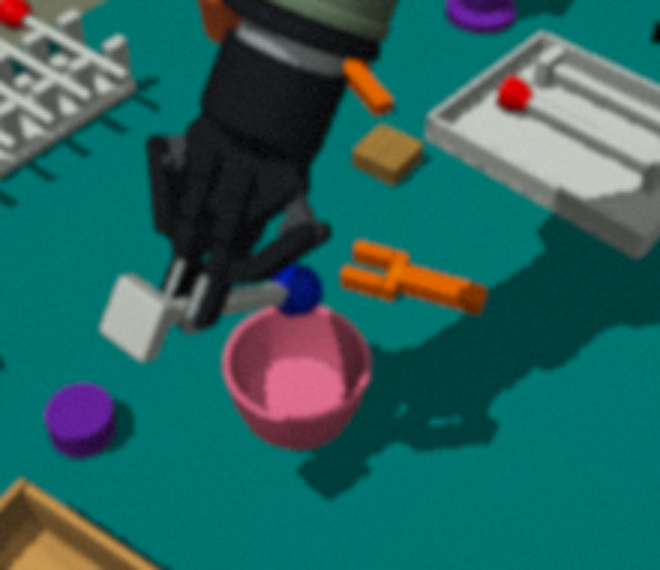

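The blue cup at (297,288) is above the dish, which is still at (297,370). I'll dip it.

Request:
play_rows(
  plan=[
    [[-0.46,0,0.7],[0,0,0],1],
    [[-0.46,0,0.7],[0,0,0],1],
    [[-0.46,0,0.7],[0,0,0],1],
    [[-0.46,0,0.7],[0,0,0],1],
    [[-0.5,0,0.7],[0,0,0],1],
    [[-0.05,0,0.08],[0,0,0],1],
    [[0,0,0],[0,0,0],1],
    [[0,0,0],[0,0,0],1],
    [[0,0,0],[0,0,0],1],
  ],
)

```text
clock: 48.2
position: [0.4412, 0.1755, 0.0988]
tool_rot: [3.139, -0.599, 1.57]
force: [-0.5, -1.2, 3.0]
grip_width: 0.0108
finger_force: 40.4
```

```bash
python3 - <<'E'
from h import *
go(.44,.174,.1,1.57,.6)
E
```

```text
turn [ 0.02  0.01 -0.  ] shift after turn [-0.02 -0.05 -0.07] | before [-0.02 -0.05 -0.07]
pos [0.441 0.175 0.099] [ 3.139 -0.599  1.57 ] q [ 0.65  0.86 -1.07  2.17  0.41  0.35 -0.55] t 48.2 w 0.011
```

Request:
play_rows(
  plan=[
    [[0.46,0,-0.7],[0,0,0],1],
    [[0.46,0,-0.7],[0,0,0],1],
    [[0.46,0,-0.7],[0,0,0],1],
    [[0.46,0,-0.7],[0,0,0],1],
    [[0.46,0,-0.7],[0,0,0],1],
    [[0,0,0],[0,-1,0],1],
    [[0,0,0],[0,-1,0],1],
    [[0,0,0],[0,-1,0],1],
    [[0,0,0],[0,-1,0],1],
    [[-1,0,0],[0,0,0],1],
    [[-1,0,0],[0,0,0],1],
    [[-1,0,0],[0,0,0],1],
    [[-1,0,0],[0,0,0],1],
    [[-1,0,0],[0,0,0],1],
    [[-1,0,0],[0,0,0],1],
    [[-1,0,0],[0,0,0],1],
    [[-1,0,0],[0,0,0],1],
  ],
)

```text
clock: 50.32
position: [0.4402, -0.0271, 0.2033]
tool_rot: [3.14, 0.0, 1.568]
force: [0.3, -0.6, -0.7]
grip_width: 0.0109
finger_force: 39.9
```

Request:
play_rows(
  plan=[
    [[-1,0,0],[0,0,0],1],
    [[-1,0,0],[0,0,0],1],
    [[-1,0,0],[0,0,0],1],
    [[0,0,0],[0,0,1],1],
    [[0,0,0],[0,0,1],1],
    [[0,0,0],[0,0,1],1],
    [[0,0,0],[0,0,1],1],
    [[0,0,0],[0,0,1],1],
    [[0,0,0],[0,0,1],1],
    [[0,0,0],[0,0,1],1],
    [[0,0,0],[0,0,1],1],
    [[0,0,0],[0,0,1],1],
    [[0,0,0],[0,0,1],1],
    [[0,0,0],[0,0,0.8],1],
    [[0,0,0],[0,0,0],1],
  ],
)

```text
clock: 52.2
position: [0.4401, -0.1011, 0.2033]
tool_rot: [3.141, -0.002, -0.051]
force: [0.5, 0.4, -0.1]
grip_width: 0.011
finger_force: 39.9
```

```bash
python3 - <<'E'
from h import *
go(.465,-.284,.13,-.056)
E
```

```text
turn [ 0.   -0.01  0.04] shift after turn [1.4  7.25 2.93] | before [1.36 7.25 2.94]
pos [ 0.44  -0.101  0.203] [ 3.141e+00 -2.000e-03 -5.100e-02] q [ 0.53  0.35 -0.54  2.06  0.25  0.79 -1.78] t 52.2 w 0.011
```

Request:
play_rows(
  plan=[
    [[0.17,0.91,0],[0,0,0.04],1],
    [[0.17,0.91,0.2],[0,0,0],1],
    [[0.17,0.91,0.2],[0,0,0],1],
    [[0.17,0.91,0.5],[0,0,0],1],
    [[0.17,0.91,0.5],[0,0,0],1],
    [[0.17,0.91,0.5],[0,0,0],1],
    [[0.17,0.91,0.5],[0,0,0],1],
    [[0.17,0.88,0.5],[0,0,0],1],
    [[0,0,0],[0,0,0],1],
  ],
)

```text
clock: 53.32
position: [0.4634, -0.2861, 0.1294]
tool_rot: [-3.142, -0.0, -0.06]
force: [0.2, 0.5, -0.5]
grip_width: 0.011
finger_force: 39.8
```

```bash
python3 - <<'E'
from h import *
go(.465,-.284,.028,-.056)
E
```

```text
turn [-0.   -0.   -0.02] shift after turn [ 0.06 -0.09  4.05] | before [ 0.06 -0.09  4.05]
pos [ 0.463 -0.286  0.129] [-3.142 -0.    -0.06 ] q [ 0.76  0.58 -0.43  1.9   0.35  0.74 -1.5 ] t 53.3 w 0.011
```

Request:
play_rows(
  plan=[
    [[0.06,-0.09,1],[0,0,0],1],
    [[0,0,1],[0,0,0],1],
    [[0,0,0.9],[0,0,0],1],
    [[0,0,0.6],[0,0,0],1],
    [[0,0,0.53],[0,0,0],1],
    [[0,0,0],[0,0,0],1],
    [[0,0,0],[0,0,0],0.3],
    [[0,0,0],[0,0,0],0.3],
    [[0,0,0],[0,0,0],0.3],
    [[0,0,-1],[0,0,0],0.3],
    [[0,0,-1],[0,0,0],0.3],
    [[0,0,-1],[0,0,0],0.3],
    [[0,0,-1],[0,0,0],0.3],
    [[0,0,-1],[0,0,0],0.3],
    [[0,0,0],[0,0,0],0],
  ],
)

```text
clock: 55.2
position: [0.4662, -0.2826, 0.1568]
tool_rot: [3.14, -0.004, -0.058]
force: [1.4, -0.3, -0.2]
grip_width: 0.0427
finger_force: 0.0
```

```bash
python3 - <<'E'
from h import *
poses(["stick_blue","tyer1"],minp=.4); go(.640,-.268,.13,-.42)
f=grab_frame("top"); cv2.imwrite("pics/t5.png",cv2.resize(f["pixels"][60:310,50:480,::-1],None,fx=1.8,fy=1.8))
E
```

```text
top stick_blue 0.85 o [689. 295.] yaw 1.323 len 178 ztop bar 0.025 col [27. 42. 42.]
top tyer1 0.73 o [441. -80.] yaw 0.318 len 116 ztop bar 0.02 col [180.5 117.   60. ]
top tyer1 0.51 o [ 399. -572.] yaw -2.803 len 116 ztop bar 0.019 col [17. 22. 22.]
top tyer1 0.49 o [ 656. -275.] yaw -0.426 len 118 ztop bar 0.02 col [179. 112.  55.]
side stick_blue 0.95 o [683. 296.] yaw 1.317 len 177 ztop bar 0.02 col [ 5. 11. 12.]
side stick_blue 0.85 o [ 423. -276.] yaw 3.088 len 177 ztop bar 0.024 col [111. 115. 135.]
side tyer1 0.91 o [435. -77.] yaw 0.339 len 117 ztop bar 0.015 col [190.  87.   0.]
side tyer1 0.78 o [ 392. -572.] yaw -2.793 len 117 ztop bar 0.015 col [ 6.5 10.  10. ]
side tyer1 0.77 o [ 651. -274.] yaw -0.426 len 118 ztop bar 0.014 col [187.  88.   0.]
turn [-0.   -0.    2.42] shift after turn [ 6.16 -3.36  0.97] | before [ 6.95 -0.96  0.98]
pos [ 0.465 -0.282  0.154] [-3.141e+00 -1.000e-03 -5.800e-02] q [ 0.77  0.54 -0.45  1.88  0.32  0.79 -1.49] t 55.5 w 0.042
```

View pics/t5.png

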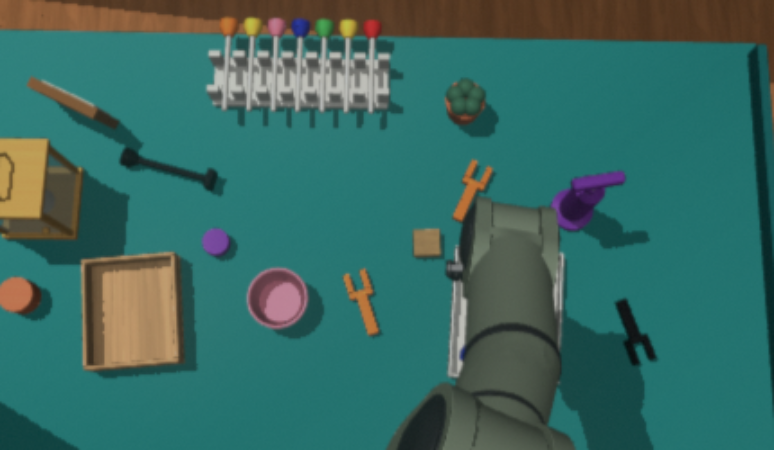

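No third orange tyer shows; the two are at (472,190) and (363,302). The blue stick is in the tray.

Request:
play_rows(
  plan=[
    [[0,0,0],[0,0,0.81],0],
    [[0,0,0],[0,0,0.81],0],
    [[0,0,0],[0,0,0.8],0],
    [[0.88,-0.48,0],[0,0,0],0],
    [[0.88,-0.48,0],[0,0,0],0],
    [[0.88,-0.48,0],[0,0,0],0],
    [[0.88,-0.48,0],[0,0,0],0],
    [[0.88,-0.48,0],[0,0,0],0],
    [[0.88,-0.48,0],[0,0,0],0],
    [[0.88,-0.48,0],[0,0,0],0],
    [[0,0,0.9],[0,0,0],0],
    [[0,0,0],[0,0,0],0],
  ],
)

```text
clock: 57.05
position: [0.6394, -0.2678, 0.1307]
tool_rot: [3.141, 0.002, -0.42]
force: [-0.4, 0.3, 0.0]
grip_width: 0.0426
finger_force: 0.0
```

```bash
python3 - <<'E'
from h import *
go(.640,-.268,.018,-.42)
E
```

```text
turn [ 0.    0.01 -0.  ] shift after turn [ 0.02 -0.    4.51] | before [ 0.03 -0.    4.51]
pos [ 0.639 -0.268  0.131] [ 3.141e+00  2.000e-03 -4.200e-01] q [ 0.51  0.77 -0.33  1.48  0.28  0.94 -1.89] t 57.0 w 0.043
```

Request:
play_rows(
  plan=[
    [[0,0,1],[0,0,0],0],
    [[0,0,1],[0,0,0],0],
    [[0,0,1],[0,0,0],0],
    [[0,0,0.9],[0,0,0],0],
    [[0,0,0.6],[0,0,0],0],
    [[0,0,0],[0,0,0],0],
    [[0,0,0],[0,0,0],1],
    [[0,0,0],[0,0,0],1],
    [[0,0,0],[0,0,0],1],
    [[0,0,0],[0,0,0],1],
    [[0,0,-1],[0,0,0],1],
    [[0,0,-1],[0,0,0],1],
    [[0,0,-1],[0,0,0],1],
    [[0,0,-1],[0,0,0],1],
    [[0,0,-1],[0,0,0],1],
    [[0,0,-1],[0,0,0],1],
    [[0,0,0],[0,0,0],1],
  ],
)

```text
clock: 59.18
position: [0.6414, -0.2686, 0.1741]
tool_rot: [-3.141, -0.006, -0.421]
force: [0.5, 0.2, -0.8]
grip_width: 0.0184
finger_force: 39.6
```

Request:
play_rows(
  plan=[
    [[0,0,0],[0,0,-0.9],1],
    [[0,0,0],[0,0,-0.9],1],
    [[0,0,0],[0,0,-0.9],1],
    [[0,0,0],[0,0,-0.87],1],
    [[0,0,0],[0,0,0],1],
  ],
)

```text
clock: 59.8
position: [0.6401, -0.2684, 0.1705]
tool_rot: [3.141, -0.001, 0.114]
force: [0.1, 0.5, -0.7]
grip_width: 0.0187
finger_force: 39.6
```

```bash
python3 - <<'E'
from h import *
go(.394,.3755,.17,.115)
E
```

```text
turn [ 0.   -0.01 -0.01] shift after turn [-6.820e+00 -2.671e+01  2.000e-02] | before [ -6.84 -26.71  -0.  ]
pos [ 0.64  -0.268  0.17 ] [ 3.141e+00 -1.000e-03  1.140e-01] q [ 0.59  0.74 -0.47  1.45  0.36  1.04 -1.41] t 59.8 w 0.019
```

Request:
play_rows(
  plan=[
    [[-0.25,-0.98,0],[0,0,0],1],
    [[-0.25,-0.98,0],[0,0,0],1],
    [[-0.25,-0.98,0],[0,0,0],1],
    [[-0.25,-0.98,0],[0,0,0],1],
    [[-0.25,-0.98,0],[0,0,0],1],
    [[-0.25,-0.98,0],[0,0,0],1],
    [[-0.25,-0.98,0],[0,0,0],1],
    [[-0.25,-0.98,0],[0,0,0],1],
    [[-0.25,-0.98,0],[0,0,0],1],
    [[0,0,0],[0,0,-1],1],
    [[0,0,0],[0,0,-1],1],
    [[0,0,0],[0,0,-1],1],
    [[0,0,0],[0,0,-1],1],
    [[0,0,0],[0,0,-1],1],
    [[0,0,0],[0,0,-1],1],
    [[0,0,0],[0,0,-1],1],
    [[0,0,0],[0,0,-1],1],
    [[0,0,0],[0,0,-1],1],
    [[0,0,0],[0,0,-1],1],
  ],
)

```text
clock: 62.18
position: [0.559, -0.0558, 0.1702]
tool_rot: [3.14, 0.001, 1.616]
force: [0.2, -0.2, -0.7]
grip_width: 0.0188
finger_force: 39.7
```

```bash
python3 - <<'E'
from h import *
go(.455,.329,.13,1.686)
E
```

```text
turn [ 0.01  0.01 -0.47] shift after turn [15.77 -2.36  1.61] | before [15.57 -3.46  1.59]
pos [ 0.559 -0.056  0.17 ] [3.140e+00 1.000e-03 1.616e+00] q [ 0.6   0.66 -0.88  1.81  0.61  0.97 -0.49] t 62.2 w 0.019
```

Request:
play_rows(
  plan=[
    [[0,0,0],[0,0,-0.47],1],
    [[0.98,-0.15,0],[0,0,0],1],
    [[0.98,-0.15,0],[0,0,0],1],
    [[0.98,-0.15,0],[0,0,0],1],
    [[0.98,-0.15,0],[0,0,0],1],
    [[0.98,-0.15,0],[0,0,0],1],
    [[0.98,-0.15,0],[0,0,0],1],
    [[0.98,-0.15,0],[0,0,0],1],
    [[0.98,-0.15,0],[0,0,0],1],
    [[0.98,-0.15,0],[0,0,0],1],
    [[0.98,-0.15,0],[0,0,0],1],
    [[0.98,-0.15,0],[0,0,0],1],
    [[0.98,-0.15,0],[0,0,0],1],
    [[0.98,-0.15,0],[0,0,0],1],
    [[0.98,-0.15,0],[0,0,0],1],
    [[0.98,-0.15,0],[0,0,0],1],
    [[0.98,-0.15,0],[0,0,0],1],
    [[0,0,0],[0,0,0],1],
  ],
)

```text
clock: 64.42
position: [0.4538, 0.3284, 0.1699]
tool_rot: [3.14, 0.0, 1.685]
force: [0.5, -0.3, -0.3]
grip_width: 0.0187
finger_force: 39.7
```

```bash
python3 - <<'E'
from h import *
go(.455,.329,.035,1.686)
E
```

```text
turn [ 0.01  0.   -0.01] shift after turn [0.02 0.05 5.4 ] | before [0.02 0.04 5.4 ]
pos [0.454 0.328 0.17 ] [3.14  0.    1.685] q [-0.12  0.66 -0.89  1.81  0.62  0.97 -1.16] t 64.4 w 0.019
```

Request:
play_rows(
  plan=[
    [[0,0,1],[0,0,0],1],
    [[0,0,1],[0,0,0],1],
    [[0,0,1],[0,0,0],1],
    [[0,0,1],[0,0,0],1],
    [[0,0,1],[0,0,0],1],
    [[0,0,0.6],[0,0,0],1],
    [[0,0,0],[0,0,0],1],
    [[0,0,0],[0,0,0],0],
    [[0,0,0],[0,0,0],0],
    [[0,0,0],[0,0,0],0],
    [[0,0,-1],[0,0,0],0],
    [[0,0,-1],[0,0,0],0],
    [[0,0,-1],[0,0,0],0],
    [[0,0,-1],[0,0,0],0],
    [[0,0,-1],[0,0,0],0],
    [[0,0,0],[0,0,0],0],
  ],
)

```text
clock: 66.42
position: [0.4554, 0.3273, 0.1563]
tool_rot: [3.138, -0.0, 1.685]
force: [1.0, 0.5, -0.4]
grip_width: 0.0428
finger_force: 0.0
```

Request:
play_rows(
  plan=[
    [[-1,0,0],[0,0,0],0],
    [[-1,0,0],[0,0,0],0],
    [[-1,0,0],[0,0,0],0],
    [[-1,0,0],[0,0,0],0],
    [[-1,0,0],[0,0,0],0],
    [[-1,0,0],[0,0,0],0],
    [[-1,0,0],[0,0,0],0],
    [[-1,0,0],[0,0,0],0],
    [[0,0,0],[0,0,1],0],
    [[0,0,0],[0,0,1],0],
    [[0,0,0],[0,0,1],0],
    [[0,0,0],[0,0,1],0],
    [[0,0,0],[0,0,1],0],
    [[0,0,0],[0,0,1],0],
    [[0,0,0],[0,0,1],0],
    [[0,0,0],[0,0,1],0],
    [[0,0,0],[0,0,1],0],
    [[0,0,0],[0,0,0],0],
  ],
)

```text
clock: 68.68
position: [0.4774, 0.1282, 0.1545]
tool_rot: [3.14, -0.001, 0.336]
force: [0.4, 1.0, -0.2]
grip_width: 0.0427
finger_force: 0.0
```

```bash
python3 - <<'E'
from h import *
poses(["tyer1"],("top","side"),minp=.4);go(.424,-.084,.13,.33)
E
```

```text
top tyer1 0.78 o [ 399. -572.] yaw -2.813 len 115 ztop bar 0.018 col [18. 23. 24.]
top tyer1 0.77 o [454. 342.] yaw 1.668 len 111 ztop bar 0.025 col [181. 124.  61.]
top tyer1 0.52 o [441. -79.] yaw 0.307 len 111 ztop bar 0.02 col [157.5 104.5  55. ]
side tyer1 0.82 o [449. 344.] yaw 1.594 len 117 ztop bar 0.023 col [213.  97.   0.]
side tyer1 0.64 o [436. -78.] yaw 0.328 len 117 ztop bar 0.015 col [162.  69.   0.]
side tyer1 0.63 o [ 392. -572.] yaw -2.809 len 117 ztop bar 0.015 col [ 9. 12. 13.]
turn [ 0.01 -0.01  0.05] shift after turn [-4.77  7.33  0.98] | before [-4.83  7.29  0.99]
pos [0.478 0.128 0.155] [ 3.141e+00 -1.000e-03  3.380e-01] q [ 0.06  0.5  -0.58  2.    0.39  0.75 -1.99] t 68.9 w 0.043
```

Tyer A is in the crate. Next is tyer B.

Request:
play_rows(
  plan=[
    [[-0.6,0.92,0],[0,0,0],0],
    [[-0.6,0.92,0],[0,0,0],0],
    [[-0.6,0.92,0],[0,0,0],0],
    [[-0.6,0.92,0],[0,0,0],0],
    [[-0.6,0.92,0],[0,0,0],0],
    [[-0.6,0.92,0],[0,0,0],0],
    [[-0.6,0.92,0],[0,0,0],0],
    [[-0.6,0.92,0],[0,0,0],0],
    [[0,0,0.9],[0,0,0],0],
    [[0,0,0],[0,0,0],0],
  ],
)

```text
clock: 70.12
position: [0.4243, -0.0852, 0.1316]
tool_rot: [-3.141, 0.0, 0.337]
force: [0.6, 0.3, 0.5]
grip_width: 0.0426
finger_force: 0.0
```

```bash
python3 - <<'E'
from h import *
go(.424,-.084,.018,.33)
E
```

```text
turn [-0.    0.    0.04] shift after turn [ 0.01 -0.05  4.54] | before [ 0.01 -0.05  4.54]
pos [ 0.424 -0.085  0.132] [-3.141  0.     0.337] q [ 0.5   0.45 -0.54  2.17  0.4   0.62 -1.57] t 70.1 w 0.043
```

Request:
play_rows(
  plan=[
    [[0,0,1],[0,0,0],0],
    [[0,0,1],[0,0,0],0],
    [[0,0,1],[0,0,0],0],
    [[0,0,0.9],[0,0,0],0],
    [[0,0,0.63],[0,0,0],0],
    [[0,0,0],[0,0,0],0],
    [[0,0,0],[0,0,0],1],
    [[0,0,0],[0,0,0],1],
    [[0,0,0],[0,0,0],1],
    [[0,0,0],[0,0,0],1],
    [[0,0,-1],[0,0,0],1],
    [[0,0,-1],[0,0,0],1],
    [[0,0,-1],[0,0,0],1],
    [[0,0,-1],[0,0,0],1],
    [[0,0,-1],[0,0,0],1],
    [[0,0,-1],[0,0,0],1],
    [[0,0,0],[0,0,0],1],
  ],
)

```text
clock: 72.25
position: [0.4256, -0.0854, 0.1711]
tool_rot: [3.138, -0.004, 0.335]
force: [0.1, -0.2, -2.0]
grip_width: 0.0189
finger_force: 39.9
```

Request:
play_rows(
  plan=[
    [[0,0,0],[0,0,-1],1],
    [[0,0,0],[0,0,-1],1],
    [[0,0,0],[0,0,-1],1],
    [[0,0,0],[0,0,-1],1],
    [[0,0,0],[0,0,-1],1],
    [[0,0,0],[0,0,-1],1],
    [[0,0,0],[0,0,-1],1],
    [[0,0,0],[0,0,-1],1],
    [[0,0,0],[0,0,-1],1],
    [[0,0,0],[0,0,0],1],
  ],
)

```text
clock: 73.5
position: [0.4246, -0.0852, 0.1689]
tool_rot: [3.14, 0.0, 1.685]
force: [-0.3, -0.1, -0.2]
grip_width: 0.0186
finger_force: 39.9
```

```bash
python3 - <<'E'
from h import *
go(.3705,.3194,.17,1.686)
E
```

```text
turn [ 0.01  0.   -0.01] shift after turn [16.32 -0.29 -0.05] | before [16.32 -0.31 -0.05]
pos [ 0.425 -0.085  0.169] [3.14  0.    1.685] q [ 0.8   0.48 -0.94  2.13  0.55  0.8  -0.37] t 73.5 w 0.019
```

Request:
play_rows(
  plan=[
    [[0.96,-0.02,0],[0,0,0],1],
    [[0.96,-0.02,0],[0,0,0],1],
    [[0.96,-0.02,0],[0,0,0],1],
    [[0.96,-0.02,0],[0,0,0],1],
    [[0.96,-0.02,0],[0,0,0],1],
    [[0.96,-0.02,0],[0,0,0],1],
    [[0.96,-0.02,0],[0,0,0],1],
    [[0.96,-0.02,0],[0,0,0],1],
    [[0.96,-0.02,0],[0,0,0],1],
    [[0.96,-0.02,0],[0,0,0],1],
    [[0.96,-0.02,0],[0,0,0],1],
    [[0.96,-0.02,0],[0,0,0],1],
    [[0.96,-0.02,0],[0,0,0],1],
    [[0.96,-0.02,0],[0,0,0],1],
    [[0.96,-0.02,0],[0,0,0],1],
    [[0.96,-0.02,0],[0,0,0],1],
    [[0.96,-0.02,0],[0,0,0],1],
    [[0,0,0],[0,0,0],1],
  ],
)

```text
clock: 75.75
position: [0.369, 0.3207, 0.1687]
tool_rot: [3.14, -0.0, 1.684]
force: [0.1, -0.5, -1.5]
grip_width: 0.0185
finger_force: 39.9
```

```bash
python3 - <<'E'
from h import *
go(.3705,.3194,.03,1.686)
E
```

```text
turn [ 0.01 -0.   -0.01] shift after turn [-0.06  0.05  5.55] | before [-0.06  0.05  5.55]
pos [0.369 0.321 0.169] [ 3.14  -0.     1.684] q [-0.15  0.56 -0.92  1.99  0.59  0.87 -1.28] t 75.8 w 0.019
```

Request:
play_rows(
  plan=[
    [[0,0,1],[0,0,0],1],
    [[0,0,1],[0,0,0],1],
    [[0,0,1],[0,0,0],1],
    [[0,0,1],[0,0,0],1],
    [[0,0,1],[0,0,0],1],
    [[0,0,0.5],[0,0,0],1],
    [[0,0,0],[0,0,0],1],
    [[0,0,0],[0,0,0],0.2],
    [[0,0,0],[0,0,0],0.2],
    [[0,0,0],[0,0,0],0.2],
    [[0,0,-1],[0,0,0],0.2],
    [[0,0,-1],[0,0,0],0.2],
    [[0,0,-1],[0,0,0],0.2],
    [[0,0,-1],[0,0,0],0.2],
    [[0,0,-1],[0,0,0],0.2],
    [[0,0,-1],[0,0,0],0.2],
    [[0,0,-1],[0,0,0],0.2],
    [[0,0,-1],[0,0,0],0.2],
    [[0,0,-1],[0,0,0],0.2],
    [[0,0,0],[0,0,0],0.2],
  ],
)

```text
clock: 78.25
position: [0.37, 0.3197, 0.2578]
tool_rot: [3.138, -0.0, 1.685]
force: [0.5, 0.4, -0.3]
grip_width: 0.0339
finger_force: 0.0
```

```bash
python3 - <<'E'
from h import *
for c in("top","side"):
    f=grab_frame(c); cv2.imwrite(f"pics/{c}6.png",cv2.resize(f["pixels"][:,:,::-1],(768,576)))
poses(["stick_yellow","stick_red","stick_blue","tyer1"],minp=.5)
E
```

```text
top stick_yellow 0.82 o [ 419. -397.] yaw 3.081 len 178 ztop bar 0.029 col [177. 175. 163.]
top stick_red 0.69 o [ 423. -334.] yaw -0.055 len 175 ztop bar 0.03 col [175.  173.  167.5]
top stick_blue 0.76 o [689. 295.] yaw 1.316 len 179 ztop bar 0.024 col [25. 41. 40.]
top stick_blue 0.67 o [ 428. -277.] yaw 3.08 len 177 ztop bar 0.03 col [174. 175. 171.]
top tyer1 0.61 o [ 399. -572.] yaw -2.808 len 115 ztop bar 0.019 col [17. 23. 24.]
side stick_yellow 0.57 o [ 414. -396.] yaw 3.083 len 177 ztop bar 0.024 col [196. 191. 149.]
side stick_red 0.86 o [ 420. -333.] yaw -0.061 len 179 ztop bar 0.025 col [203. 161. 153.]
side stick_blue 0.93 o [ 424. -276.] yaw 3.084 len 177 ztop bar 0.025 col [161.5 166.5 187.5]
side stick_blue 0.87 o [688. 314.] yaw 1.315 len 137 ztop bar 0.02 col [11. 17. 19.]
side tyer1 0.95 o [449. 344.] yaw 1.588 len 114 ztop bar 0.023 col [242. 122.   0.]
side tyer1 0.74 o [ 392. -572.] yaw -2.815 len 116 ztop bar 0.015 col [13. 16. 18.]
side tyer1 0.57 o [367. 307.] yaw -1.536 len 63 ztop bar nan col [244. 125.   0.]
  return _methods._mean(a, axis=axis, dtype=dtype,
  ret = ret.dtype.type(ret / rcount)
```

View pics/top6.png

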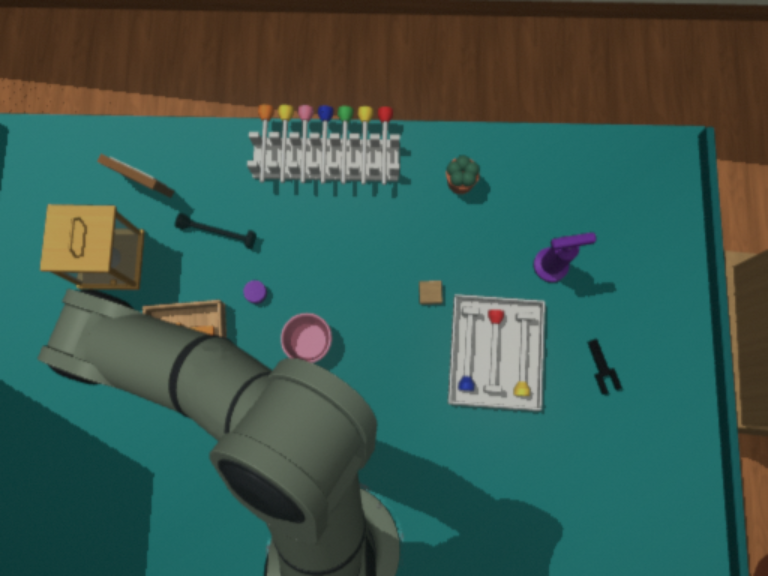

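View pics/side6.png

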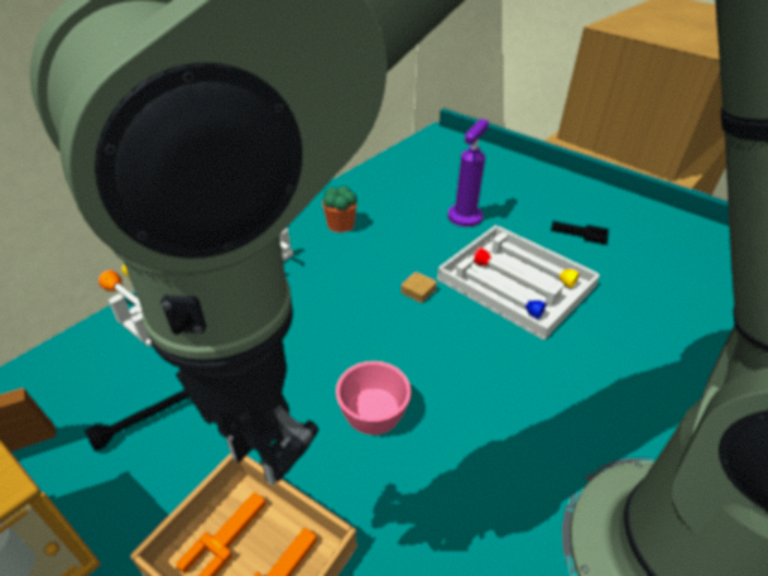

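All three sticks lie flat in the tray, with cups at (466,384), (496,316) and (521,390) in the top view. Both orange tyers are in the crate, the dish is upright, the bystanders haven't moved, and no other orange tool is in sight. I'm handing it in.

```bash
python3 -c "
from workcell import bot
print(bot.job_done())"
```

```text
the job is handed in; nothing more can be done
None
```

I dipped the yellow, red and blue sticks in that order and laid them flat in the tray, put both orange tyers in the crate, and handed the job in; the hand-in returned no verdict.

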